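Chuck a rim bowl on the lining wheel and backstamp its foot

ROBOT

A 6-joint arm with a two-finger parallel gripper is mounted at the origin on the work surface. World frame = base frame: x ahead of the robot, y to its left, z up, the work surface at z = 0. Lengths are in m, angles in rad, forces in N, time in s.
With the tool pointing down it reaches from about 0.4 to 0.825 m from the base axis. Payload 7 kg.
Tool frame: the origin (TCP) lies on the centre line of the jaws, within the pads' length; the fingertips stand 22 mm ahead of it and the grasp point (between the pads) lies 3 mm ahead of it (arm.tcp_to_tips is the distance from the TCP to the fingertips, in m); z points along the fingers, y is the line along which they close (so a half turn about z gives the same grasp; the last joint's range is limited). The gripper opens to 88 mm and grips with 3 to 60 N. Pads are 19 mm wide; open, the fingers measure 130 mm over their backs; the gripper's body (78 mm by 193 mm) begins 47 mm behind the grasp point.
Start: joints at [1.566, 0.359, 0.012, 0, -1.224, -0.288], TCP at [0.195, 0.646, 0.249] pointing down, gripper open.
Joint ranges: [-3.07, 3.07], [-1.43, 2.12], [-1.02, 1.25], [-3.03, 1.67], [-3.05, -0], [-3.03, 3.03]. Speed limits (rad/s): [2.39, 2.39, 3.01, 3.14, 3.14, 3.14].

INTERFACE

Orientations are given as [roll, pitch, yaw] about the fixed x, y, z axes, in that order (R = Rz(yaw) Ry(pitch) Rx(roll)).
In Python, from station import arm gives the robot as it stands.
- The arm moves only by the tool jog_arm, never from a script. Its argument "targets" is a list of rows, each an object of numbers: "dx", "dy", "dz": the shift along the tool's x, y, z in mm; "rx", "ry", "rz": the turn, a rotation vector about the tool's x, y, z in rad; "gripper": the closure, from 0 (fully open) to 1 (shut). In form: [{"dx": .., "dy": .., "dz": .., "rx": .., "ry": .., "rz": .., "gripper": ..}, ...]. A call has exactly 8 rows; each row is the pose to reach, as a shift and turn from the pose commanded when the call began, along the tool's axes at that moment; what a row does not reach only later rows make up. A row lasts 1/12 s, in which the tool goes at most 41.7 mm and 7.16 degrees, less where a joint would pass 70% of its speed; a pose out of reach is approached as far as the arm can. A call with a gripper value outside its range is refused whole. The fingers move at their own pace and stop on an object; "force" is the grip in N (left out, the last holds). Time passes only in rows, so rows that repeat a pose let the fingers close, or fill a call up. It gives the time, the measured TCP pose, the force, the opening and the grip force at its end, in the units of the state.
- arm.get_state(): the state, without advancing time (a new reading comes with each control period).
- arm.grab_frame(name): name is "scene" or "top" or "wrist"; returns a dict with "frame" (400x640x3 uint8, red, green, blue), "z_map" (400x640 float32, m along the optical axis (not along the pixel's ray), 0 where there is no reading), "fx", "fy", "cx", "cy" (pixels), "view" (4x4, takes a point from world to camera coordinates). Camera axes: x right, y down, z forward; pixel columns grow to the right and rows downward; lengths in m; the calibration is good to about 2 mm. The wrist camera is an equidistant fisheye: a pixel r from the principal point sees the ray r / f radians off the axis. A picture is of the moment at which its call begins.
- arm.job_done(): hands the job in; it is judged then, once.
The state is a dict: "t": time; "q": joint angles; "qd": joint speeds; "joint_efforts": joint torques, N m; "eef_pos": TCP position; "ee_rot": TCP orientation; "force": force on the tool from outside, world axes, zero at the start; "moment": the same for the moment, N m; "width": finger opening in m; "gripper_force": force on a finger pad.
Only numpy, scipy, OpenCV 4.12 (cv2) and the standard library are available. Lean on these libraries where they do the work, as an engineer would, in place of code of your own. Each camera call takes 0.05 s, during which the arm holds its last target. There are 200 camera calls.

TASK

Mount the narrow-hubbed wooden chum on the lining wheel's centre spigot, then set the little rim bowl upside down over it, each put down gently and fully home, so the chum sits flush on the wheel head and the bowl's rim flat on the chum's flange. Then print the mark in the middle of the bowl's foot: bring the backstamp down slowly, press it squarely, firmly and steadily for at least half a second without sliding, lift it straight off and stand it face down on its ink pad again. Leave the bowl on the wheel and the other things on the bench where they are.

Things in the scene. Friction and masses are not known exactly. Their poses are not given: they have to be found in the camera images.
- wheel: Grey cast base of the lining (banding) wheel, fixed to the bench. Origin on its axis at bench level, z up. It carries a flat steel head 180 mm in diameter, top face 62 mm above the bench, that turns freely about the vertical axis with light friction.
- wheel_face (a point): Centre of the wheel head's top face, at the root of the centring spigot, on the wheel's axis. The spigot is a solid tapered steel boss 10 mm high, 41 mm in diameter at its root and 34 mm at its top, which stands on the head around this point.
- chum: The chum to use: turned wooden former, about 200 g, right way up. Origin at the centre of its underside, z up. Flange 100 mm in diameter, 14 mm thick; above it a solid hub 45 mm in diameter from z = 14 to 36 mm, coned to 36 mm diameter at its top, z = 44 mm. Blind round socket underneath, 44 mm in diameter, 11 mm deep. Grip it by the hub, fingertips above the flange.
- chum_face (a point): Centre of the top face of that chum's flange (14 mm above its underside), on its axis; the bowl's rim rests on this face.
- bowl: White biscuit porcelain rim bowl, about 140 g, upside down. Origin at the centre of its rim face, now its underside; z up. Rim flange 104 mm in diameter, 6 mm thick; wall 57 to 55 mm in diameter up to z = 38; foot ring on top, 53 mm outside, 43 inside, to z = 41. Well inside 49 mm wide, 33 deep: fits over the narrow chum's hub only. Grip it by the wall, fingertips above the rim.
- bowl_foot (a point): Centre of the flat base inside the foot ring, 38 mm above the rim face: where the mark goes.
- pad: Square steel ink tin, 92 mm a side and 10 mm high, fixed to the bench, with a dark ink pad in it, 86 mm square, its top 8 mm above the bench. Origin at the centre of its underside, z up.
- stamp: Backstamp standing face down on the ink pad, 72 g. Origin at the centre of its printing face, cushion uncompressed, z up along the handle. Rubber die 26 mm in diameter, wooden mount 30 mm (z = 12 to 24), round handle 22 mm (z = 28 to 70), knob 25 mm (z = 74 to 86). Grip it by the handle. A good print needs 5 to 15 N.
- stamp_die: The stamp's rubber die. Origin at the centre of its printing face. It sits on a springy cushion and gives 0.4 mm per newton, straight into the mount, up to 4 mm (10 N), then it is solid.
- wide_chum: Bystander: a second wooden chum, flange 100 mm in diameter and 44 mm high overall, with a wide hub 64 mm in diameter, too big for the bowl. Origin at the centre of its underside.
- vase: Bystander: white vase with blue painting, 100 mm in diameter, 126 mm high. Origin under its centre.
- glaze_jar: Bystander: small lidded jar, 48 mm in diameter, 55 mm high. Origin under its centre.
- water_cup: Bystander: white cup, 72 mm in diameter, 85 mm high. Origin under its centre.
- rub_brick: Bystander: grey rubbing brick, 75 x 32 x 26 mm. Origin under its centre.
- brush: Bystander: thin red-handled brush, 185 mm long, lying down. Origin under its middle.
- loop_tool: Bystander: wire loop turning tool, 170 mm long, lying down. Origin under its middle.

How it is judged:
On the way, in this order (a step that is already met when the one before it is completed fails the run):
1. the narrow chum is seated on the wheel's spigot, flush with the wheel head (horizontal distance between chum and wheel_face below 0.004 m and z of chum in the frame of wheel_face below 0.003 m and angle between chum's own z axis and vertical below 0.04 rad), for 0.2 s.
2. the bowl is seated upside down over the chum, its rim flat on the chum's flange, and the chum still seated (all of step 1 and horizontal distance between bowl and chum_face below 0.004 m and z of bowl in the frame of chum_face below 0.003 m and angle between bowl's own z axis and vertical below 0.04 rad), for 0.2 s.
3. the stamp is pressed upright with more than 4 N, for 0.4 s, within 6 mm of the middle of the bowl's foot, on the seated bowl (all of step 2 and contact force between stamp_die and bowl above 4 N and horizontal distance between stamp_die and bowl_foot below 0.006 m and angle between stamp's own z axis and vertical below 0.08 rad), for 0.4 s.
4. the stamp is lifted clear of the foot, and bowl and chum are still seated (all of step 2 and z of stamp_die in the frame of bowl_foot above 0.02 m), for 0.1 s.
At the end, for the whole second after the job is handed in: Chum seated on the spigot and bowl upside down on the chum (each within 4 mm of the axis, gap under 3 mm, tilt under 0.04 rad); stamp upright, face down on the pad, within 30 mm of its middle along each side; all at rest; bystanders within 30 mm (brush, loop tool 50) of their start (all of step 2 and x of stamp in the frame of pad between -0.03 and 0.03 m and y of stamp in the frame of pad between -0.03 and 0.03 m and z of stamp in the frame of pad below 0.011 m and angle between stamp's own z axis and vertical below 0.06 rad and linear speed of each of chum, bowl, stamp below 0.02 m/s and distance of each of wide_chum, vase, glaze_jar, water_cup, rub_brick from where it was at the start of the episode below 0.03 m and distance of each of brush, loop_tool from where it was at the start of the episode below 0.05 m); the robot touches nothing.
It fails at once if the chum or the bowl is dropped (faster than 0.5 m/s out of the fingers) ((linear speed of chum above 0.5 m/s and contact force between the fingers and chum below 0.1 N) or (linear speed of bowl above 0.5 m/s and contact force between the fingers and bowl below 0.1 N)).
It fails at once if the stamp strikes the bowl or slides on it: its die moves faster than 50 mm/s while it bears on the bowl with more than 1.5 N (contact force between stamp_die and bowl above 1.5 N and linear speed of stamp_die above 0.05 m/s).
It fails at once if the stamp marks the bowl away from the foot: more than 10 mm from its middle with more than 1.5 N (contact force between stamp and bowl above 1.5 N and horizontal distance between stamp_die and bowl_foot above 0.01 m).
It fails at once if the stamp bears on the bowl with more than 30 N (contact force between stamp and bowl above 30 N).
It fails at once if the vase, the cup or the glaze jar is tipped over (angle between any of vase, water_cup, glaze_jar's own z axis and vertical above 0.5 rad).
It also fails if it takes over 72 s, if anything falls off the work surface, if the arm or the gripper's body presses on something with over 40 N, if the wrist force passes 120 N, or if a joint passes its speed limit or range.

## Working session

There is one attempt and no reset: what is moved stays moved. The work goes in short steps, Python scripts to look and compute and a tool call to move; the robot and the scene stay as the last step left them, time stands still between calls to the robot, and variables do not carry over. Pictures are saved under pics/ and viewed, at most 10 in all, crops included, and the job is handed in when it is done.

Besides the shell and the picture viewer there is one more tool, called after ">>>" as name([rows], argument=value, ...), one row to a line, values as JSON. jog_arm: Moves the arm, as the interface text tells. Its arguments: {"type":"object","properties":{"targets":{"type":"array","items":{"type":"object","properties":{"dx":{"type":"number"},"dy":{"type":"number"},"dz":{"type":"number"},"rx":{"type":"number"},"ry":{"type":"number"},"rz":{"type":"number"},"gripper":{"type":"number"}}}},"force":{"type":"number"}},"required":["targets"]}

```bash
ls; mkdir -p pics; cat > h.py <<'E'
import numpy as np, cv2
from station import arm
def grab(n):
    d=arm.grab_frame(n); d["z_map"]=np.array(d["z_map"]); d["frame"]=np.array(d["frame"]); return d
def save(d,name): cv2.imwrite("pics/"+name,cv2.cvtColor(d["frame"],cv2.COLOR_RGB2BGR))
def cloud(d):  # pinhole views: world xyz per pixel
    v,u=np.mgrid[:400,:640]; z=d["z_map"]
    P=np.stack([(u-d["cx"])/d["fx"]*z,(v-d["cy"])/d["fy"]*z,z],-1)
    T=np.linalg.inv(np.array(d["view"])); return P@T[:3,:3].T+T[:3,3]
E
python3 - <<'E'
from h import *
s=arm.get_state(); print({k:np.round(v,3).tolist() for k,v in s.items()}, arm.tcp_to_tips)
for n in("scene","top","wrist"):
    d=grab(n); save(d,n+"0.png"); np.savez(n+"0.npz",**d); print(n,d["fx"],d["cx"],d["cy"],(d["z_map"]>0).mean(),np.round(np.linalg.inv(d["view"]),3).tolist())
E
```

```text
pics
{'t': 0.0, 'q': [1.566, 0.359, 0.011, -0.0, -1.224, -0.288], 'qd': [0.001, 0.0, 0.0, 0.0, -0.001, -0.002], 'joint_efforts': [0.001, -58.271, 29.305, 6.997, 0.007, -0.0], 'eef_pos': [0.195, 0.646, 0.248], 'ee_rot': [3.14, -0.0, -0.293], 'force': [-0.383, 0.408, 0.8], 'moment': [-0.031, 0.002, 0.039], 'gripper_force': 0.0, 'width': 0.088} 0.022
scene 519.5981480443763 322.14727272004615 200.96087198281552 0.97753515625 [[-0.096, 0.66, -0.745, 1.651], [0.995, 0.055, -0.079, 0.102], [-0.012, -0.749, -0.662, 1.04], [0.0, 0.0, 0.0, 1.0]]
top 463.5807519537395 319.5449761255977 200.11707981998816 0.99596875 [[-0.019, -0.98, 0.199, 0.262], [-1.0, 0.023, 0.017, -0.015], [-0.021, -0.199, -0.98, 1.574], [0.0, 0.0, 0.0, 1.0]]
wrist 309.70691628693146 323.87033448768847 195.50640632872168 0.96602734375 [[-0.288, -0.923, -0.254, 0.264], [-0.958, 0.278, 0.076, 0.627], [0.001, 0.265, -0.964, 0.384], [0.0, 0.0, 0.0, 1.0]]
```

View pics/top0.png

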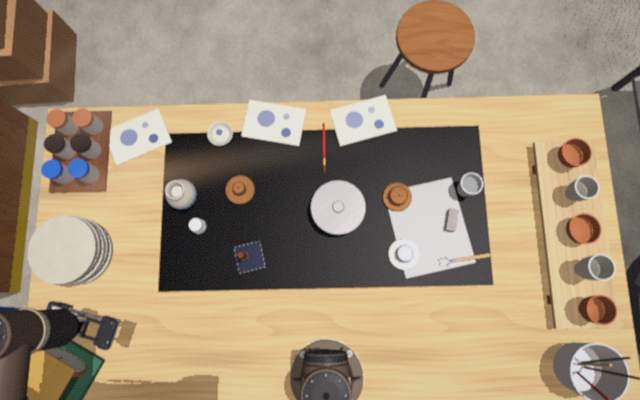

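View pics/scene0.png

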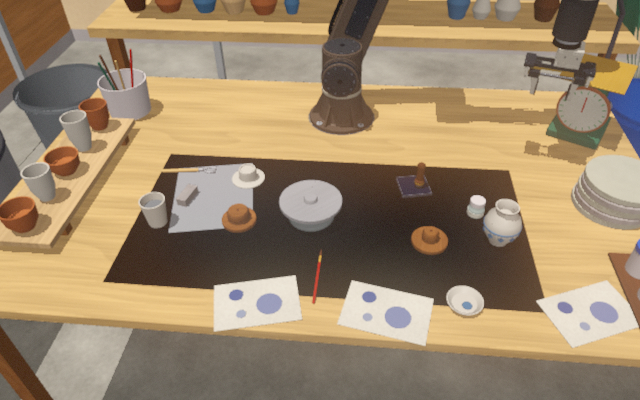

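The top view shows the wheel at (338,208), and two chums at (239,190) and (397,196). The bowl is at (404,254), the stamp on its pad at (244,256), the vase at (181,194), the jar at (197,227), the cup at (470,184) and the brick at (452,219). Next I'll get coordinates from both views, with heights from the depth map.

```bash
cat >> h.py <<'E'
def circ(p):  # circle through outline of xy points
    (c,r)=cv2.minEnclosingCircle(p.astype(np.float32)[:,None,:]); return np.array(c),r
def band(P,xy,R,lo,hi):
    m=(np.hypot(P[...,0]-xy[0],P[...,1]-xy[1])<R)&(P[...,2]>lo)&(P[...,2]<hi)
    return P[m]
E
python3 - <<'E'
from h import *
ds={n:dict(np.load(n+"0.npz")) for n in("top","scene")}
Ps={n:cloud(d) for n,d in ds.items()}
px=dict(wheel=(338,208),chumL=(239,190),chumR=(397,196),bowl=(404,254),stamp=(242,256),vase=(181,194),jar=(197,227),cup=(470,184),brick=(452,219),brush=(323,145),loop=(460,260))
for k,(u,v) in px.items():
    p=Ps["top"][v,u]; print(k,np.round(p,3),end=' ')
    for n in Ps:
        q=band(Ps[n],p[:2],.062,.004,.3); h=q[:,2]; zt=np.percentile(h,99)
        t=q[h>zt-.006]; print(n,'top z %.3f'%zt,np.round(t[:,:2].mean(0),3),'r%.3f'%circ(t[:,:2])[1],len(t),end=' | ')
    print()
for k,lo,hi in(("chumL",.009,.018),("chumR",.009,.018),("bowl",.002,.009),("wheel",.055,.066)):
    p=Ps["top"][px[k][1],px[k][0]]
    for n in Ps:
        q=band(Ps[n],p[:2],.12,lo,hi); c,r=circ(q[:,:2]); print(k,n,len(q),np.round(np.median(q[:,2]),4),np.round(c,4),round(r,4),np.round(q[:,:2].mean(0),4))
for n in Ps: print('bench',n,np.round(np.median(band(Ps[n],(.5,0),.3,-.02,.005)[:,2]),4))
E
```

```text
wheel [ 0.539 -0.05   0.074] top top z 0.076 [ 0.545 -0.051] r0.052 70 | scene top z 0.074 [ 0.548 -0.048] r0.054 102 | 
chumL [0.614 0.283 0.045] top top z 0.049 [0.622 0.287] r0.021 59 | scene top z 0.047 [0.627 0.288] r0.021 112 | 
chumR [ 0.581 -0.25   0.046] top top z 0.049 [ 0.583 -0.256] r0.029 122 | scene top z 0.048 [ 0.59  -0.254] r0.031 197 | 
bowl [ 0.387 -0.264  0.036] top top z 0.044 [ 0.389 -0.268] r0.027 107 | scene top z 0.044 [ 0.393 -0.268] r0.029 107 | 
stamp [0.387 0.261 0.091] top top z 0.095 [0.391 0.268] r0.011 33 | scene top z 0.094 [0.397 0.268] r0.015 36 | 
vase [0.589 0.457 0.118] top top z 0.130 [0.601 0.481] r0.031 55 | scene top z 0.129 [0.598 0.479] r0.034 118 | 
jar [0.488 0.418 0.062] top top z 0.062 [0.495 0.428] r0.020 55 | scene top z 0.059 [0.502 0.428] r0.024 109 | 
cup [ 0.614 -0.493  0.056] top top z 0.090 [ 0.61  -0.492] r0.036 49 | scene top z 0.087 [ 0.609 -0.49 ] r0.039 126 | 
brick [ 0.502 -0.432  0.027] top top z 0.032 [ 0.498 -0.431] r0.039 98 | scene top z 0.031 [ 0.504 -0.431] r0.039 123 | 
brush [ 0.779 -0.005  0.009] top top z 0.014 [ 0.778 -0.004] r0.061 61 | scene top z 0.013 [ 0.783 -0.007] r0.059 67 | 
loop [ 0.365 -0.452  0.015] top top z 0.016 [ 0.368 -0.466] r0.047 47 | scene top z 0.015 [ 0.373 -0.463] r0.059 55 | 
chumL top 424 0.0135 [0.6067 0.2793] 0.1108 [0.6221 0.2845]
chumL scene 505 0.0142 [0.6193 0.3186] 0.0833 [0.6375 0.2869]
chumR top 321 0.0128 [ 0.5845 -0.2459] 0.1139 [ 0.5802 -0.2517]
chumR scene 316 0.0138 [ 0.586  -0.2674] 0.0641 [ 0.6042 -0.2487]
bowl top 1210 0.0042 [ 0.3871 -0.264 ] 0.12 [ 0.3899 -0.2673]
bowl scene 1149 0.0039 [ 0.3876 -0.2639] 0.12 [ 0.3976 -0.2651]
wheel top 1925 0.0611 [ 0.5445 -0.049 ] 0.0903 [ 0.5444 -0.049 ]
wheel scene 1981 0.0622 [ 0.5467 -0.0481] 0.0939 [ 0.5534 -0.0479]
bench top -0.0002
bench scene 0.0011
```

View pics/wrist0.png

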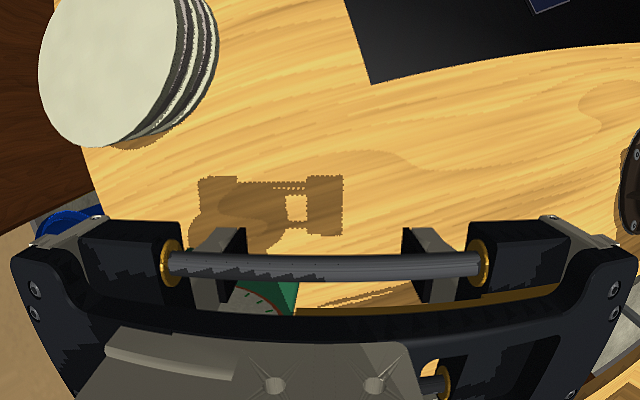

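The wrist view shows only the fingers, at rows 220–300. The measured heights agree with the text: wheel 61–62 mm, chum flange 13.5 mm, hub top about 45 mm, bowl 41 mm, stamp top 94 mm. The narrow chum is the one at about (0.622, 0.286). I'll move above it with yaw 0.

>>> jog_arm([
  {"dx": 32,"dy": 14,"dz": 3,"rz": -0.036},
  {"dx": 64,"dy": 28,"dz": 6,"rz": -0.073},
  {"dx": 96,"dy": 42,"dz": 9,"rz": -0.11},
  {"dx": 128,"dy": 56,"dz": 12,"rz": -0.146},
  {"dx": 160,"dy": 70,"dz": 15,"rz": -0.183},
  {"dx": 192,"dy": 84,"dz": 18,"rz": -0.22},
  {"dx": 224,"dy": 98,"dz": 21,"rz": -0.256},
  {"dx": 256,"dy": 111,"dz": 24,"rz": -0.293},
])

```text
invalid input at $.targets[0]: expected keys dx, dy, dz, rx, ry, rz, gripper
```

>>> jog_arm([
  {"dx": 30,"dy": 26,"dz": 4},
  {"dx": 60,"dy": 51,"dz": 8},
  {"dx": 90,"dy": 76,"dz": 12},
  {"dx": 120,"dy": 102,"dz": 16},
  {"dx": 150,"dy": 127,"dz": 20},
  {"dx": 180,"dy": 152,"dz": 24},
  {"dx": 213,"dy": 180,"dz": 24},
  {"dx": 213,"dy": 180,"dz": 24},
])

```text
invalid input at $.targets[0]: expected keys dx, dy, dz, rx, ry, rz, gripper
```

```bash
cat >> h.py <<'E'
def wcloud(d):  # equidistant fisheye, z along the optical axis
    v,u=np.mgrid[:400,:640]; a=(u-d["cx"])/d["fx"]; b=(v-d["cy"])/d["fy"]; r=np.hypot(a,b)+1e-9
    z=d["z_map"]; k=z*np.tan(r)/r
    P=np.stack([a*k,b*k,z],-1); T=np.linalg.inv(np.array(d["view"])); return P@T[:3,:3].T+T[:3,3]
def fit(p):  # least-squares circle
    A=np.c_[2*p,np.ones(len(p))]; s=np.linalg.lstsq(A,(p**2).sum(1),rcond=None)[0]; return s[:2],np.sqrt(s[2]+s[:2]@s[:2])
def state():
    s=arm.get_state(); print('t %.2f'%s['t'],'eef',np.round(s['eef_pos'],4),np.round(s['ee_rot'],4),'F',np.round(s['force'],1),'w %.4f g %.1f'%(s['width'],s['gripper_force'])); return s
E
python3 - <<'E'
from h import *
state(); d=grab("wrist"); save(d,"w1.png"); P=wcloud(d)
print(np.round(np.linalg.inv(d["view"])[:3,3],4))
for lo,hi in((.009,.019),(.039,.05)):
    q=band(P,(.622,.286),.075,lo,hi); h=cv2.convexHull(q[:,:2].astype(np.float32))[:,0]
    print(len(q),'z',np.round(np.median(q[:,2]),4),'hull',*[np.round(x,4) for x in fit(h)],'enc',*[np.round(x,4) for x in circ(q[:,:2])],np.round(q[:,:2].mean(0),4))
E
```

```text
t 0.15 eef [0.1947 0.646  0.2478] [ 3.1403e+00 -1.0000e-04 -2.9290e-01] F [ 0.5 -0.4  0.8] w 0.0877 g 0.0
[0.2637 0.6273 0.3841]Traceback (most recent call last):
  File "<stdin>", line 5, in <module>
TypeError: 'NoneType' object is not subscriptable
```

View pics/w1.png

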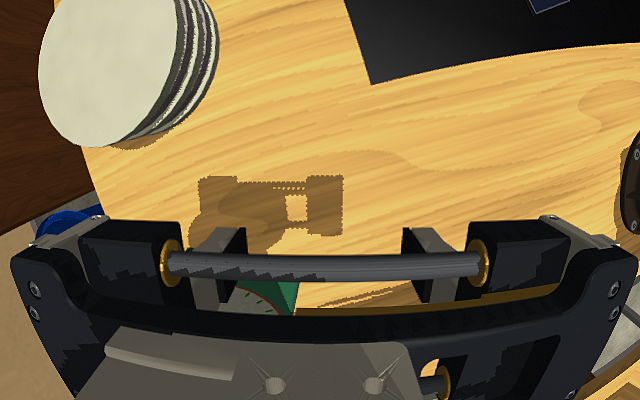

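The move was refused because every row needs all its keys, so the picture hasn't changed: the fingers are at rows 220–300. I'll send it again with all keys.

>>> jog_arm([
  {"dx": 32,"dy": 14,"dz": 3,"rx": 0,"ry": 0,"rz": -0.036,"gripper": 0},
  {"dx": 64,"dy": 28,"dz": 6,"rx": 0,"ry": 0,"rz": -0.073,"gripper": 0},
  {"dx": 96,"dy": 42,"dz": 9,"rx": 0,"ry": 0,"rz": -0.11,"gripper": 0},
  {"dx": 128,"dy": 56,"dz": 12,"rx": 0,"ry": 0,"rz": -0.146,"gripper": 0},
  {"dx": 160,"dy": 70,"dz": 15,"rx": 0,"ry": 0,"rz": -0.183,"gripper": 0},
  {"dx": 192,"dy": 84,"dz": 18,"rx": 0,"ry": 0,"rz": -0.22,"gripper": 0},
  {"dx": 224,"dy": 98,"dz": 21,"rx": 0,"ry": 0,"rz": -0.256,"gripper": 0},
  {"dx": 256,"dy": 111,"dz": 24,"rx": 0,"ry": 0,"rz": -0.293,"gripper": 0},
])

```text
t: 0.87
eef_pos: [0.4089, 0.4646, 0.2245]
ee_rot: [-3.142, 0.0, 0.002]
force: [0.3, 0.8, -0.4]
width: 0.0871
gripper_force: 0.0
```

>>> jog_arm([
  {"dx": 30,"dy": 26,"dz": 4,"rx": 0,"ry": 0,"rz": 0,"gripper": 0},
  {"dx": 60,"dy": 51,"dz": 8,"rx": 0,"ry": 0,"rz": 0,"gripper": 0},
  {"dx": 90,"dy": 76,"dz": 12,"rx": 0,"ry": 0,"rz": 0,"gripper": 0},
  {"dx": 120,"dy": 102,"dz": 16,"rx": 0,"ry": 0,"rz": 0,"gripper": 0},
  {"dx": 150,"dy": 127,"dz": 20,"rx": 0,"ry": 0,"rz": 0,"gripper": 0},
  {"dx": 180,"dy": 152,"dz": 24,"rx": 0,"ry": 0,"rz": 0,"gripper": 0},
  {"dx": 213,"dy": 180,"dz": 24,"rx": 0,"ry": 0,"rz": 0,"gripper": 0},
  {"dx": 213,"dy": 180,"dz": 24,"rx": 0,"ry": 0,"rz": 0,"gripper": 0},
])

```text
t: 1.53
eef_pos: [0.6248, 0.2812, 0.1994]
ee_rot: [3.14, 0.001, -0.004]
force: [-0.1, 1.1, -0.6]
width: 0.0875
gripper_force: 0.0
```

```bash
cat > look.py <<'E'
import sys
from h import *
# args: picture name, x, y, R, then lo,hi bands
name=sys.argv[1]; x,y,R=map(float,sys.argv[2:5])
state(); d=grab("wrist"); save(d,name); P=wcloud(d)
for b in sys.argv[5:]:
    lo,hi=map(float,b.split(','))
    q=band(P,(x,y),R,lo,hi)
    if len(q)<5: print(b,len(q)); continue
    h=cv2.convexHull(q[:,:2].astype(np.float32))[:,0]
    print(b,len(q),'z',np.round(np.median(q[:,2]),4),'hull',*[np.round(v,4) for v in fit(h)],'enc',*[np.round(v,4) for v in circ(q[:,:2])],'mean',np.round(q[:,:2].mean(0),4))
E
python3 look.py w2.png .622 .286 .075 .009,.019 .039,.05
```

```text
t 1.53 eef [0.6248 0.2812 0.1994] [ 3.1396e+00  6.0000e-04 -4.3000e-03] F [-0.1  1.1 -0.6] w 0.0875 g 0.0
.009,.019 4934 z 0.014 hull [0.6247 0.2885] 0.05 enc [0.6246 0.2885] 0.0507 mean [0.6283 0.2883]
.039,.05 1332 z 0.0438 hull [0.6246 0.2886] 0.0209 enc [0.6245 0.2887] 0.0214 mean [0.6256 0.2885]
```

View pics/w2.png

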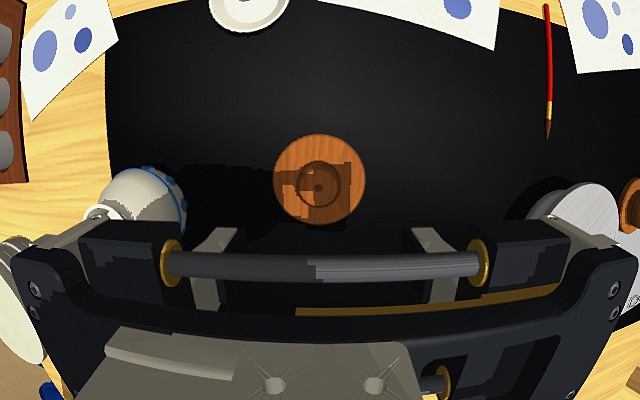

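The narrow chum is under the tool at pixel (319,180), and its fitted centre is (0.6246, 0.2886). The flange radius of 50.0 mm, flange height of 14.0 mm and top height of 43.8 mm all match. I'll descend.

>>> jog_arm([
  {"dx": 0,"dy": -2,"dz": 15,"rx": 0,"ry": 0,"rz": 0,"gripper": 0},
  {"dx": 0,"dy": -3,"dz": 35,"rx": 0,"ry": 0,"rz": 0,"gripper": 0},
  {"dx": 0,"dy": -4,"dz": 55,"rx": 0,"ry": 0,"rz": 0,"gripper": 0},
  {"dx": 0,"dy": -5,"dz": 75,"rx": 0,"ry": 0,"rz": 0,"gripper": 0},
  {"dx": 0,"dy": -5,"dz": 90,"rx": 0,"ry": 0,"rz": 0,"gripper": 0},
  {"dx": 0,"dy": -5,"dz": 100,"rx": 0,"ry": 0,"rz": 0,"gripper": 0},
  {"dx": 0,"dy": -5,"dz": 100,"rx": 0,"ry": 0,"rz": 0,"gripper": 0},
  {"dx": 0,"dy": -5,"dz": 100,"rx": 0,"ry": 0,"rz": 0,"gripper": 0},
])

```text
t: 2.25
eef_pos: [0.6207, 0.2914, 0.1005]
ee_rot: [3.141, 0.0, 0.001]
force: [-0.2, 0.2, 0.9]
width: 0.0873
gripper_force: 0.0
```

```bash
python3 look.py w3.png .6246 .2886 .075 .009,.019 .039,.05
```

```text
t 2.25 eef [0.6207 0.2914 0.1005] [3.141e+00 4.000e-04 9.000e-04] F [-0.2  0.2  0.9] w 0.0873 g 0.0
.009,.019 8985 z 0.014 hull [0.6248 0.2885] 0.0498 enc [0.6245 0.2887] 0.0504 mean [0.6318 0.289 ]
.039,.05 2792 z 0.0439 hull [0.625  0.2886] 0.0209 enc [0.6248 0.2885] 0.0215 mean [0.6265 0.2887]
```

>>> jog_arm([
  {"dx": 2,"dy": 1.3,"dz": 12,"rx": 0,"ry": 0,"rz": 0,"gripper": 0},
  {"dx": 4.2,"dy": 2.6,"dz": 25,"rx": 0,"ry": 0,"rz": 0,"gripper": 0},
  {"dx": 4.2,"dy": 2.6,"dz": 38,"rx": 0,"ry": 0,"rz": 0,"gripper": 0},
  {"dx": 4.2,"dy": 2.6,"dz": 48,"rx": 0,"ry": 0,"rz": 0,"gripper": 0},
  {"dx": 4.2,"dy": 2.6,"dz": 55,"rx": 0,"ry": 0,"rz": 0,"gripper": 0},
  {"dx": 4.2,"dy": 2.6,"dz": 60,"rx": 0,"ry": 0,"rz": 0,"gripper": 0},
  {"dx": 4.2,"dy": 2.6,"dz": 60,"rx": 0,"ry": 0,"rz": 0,"gripper": 0},
  {"dx": 4.2,"dy": 2.6,"dz": 60,"rx": 0,"ry": 0,"rz": 0,"gripper": 0},
])

```text
t: 2.97
eef_pos: [0.6252, 0.2885, 0.0403]
ee_rot: [3.141, 0.0, 0.0]
force: [0.4, 0.2, 0.6]
width: 0.0874
gripper_force: 0.0
```

>>> jog_arm([
  {"dx": 0,"dy": 0,"dz": 0,"rx": 0,"ry": 0,"rz": 0,"gripper": 0.3},
  {"dx": 0,"dy": 0,"dz": 0,"rx": 0,"ry": 0,"rz": 0,"gripper": 0.4},
  {"dx": 0,"dy": 0,"dz": 0,"rx": 0,"ry": 0,"rz": 0,"gripper": 0.5},
  {"dx": 0,"dy": 0,"dz": 0,"rx": 0,"ry": 0,"rz": 0,"gripper": 0.6},
  {"dx": 0,"dy": 0,"dz": 0,"rx": 0,"ry": 0,"rz": 0,"gripper": 0.7},
  {"dx": 0,"dy": 0,"dz": 0,"rx": 0,"ry": 0,"rz": 0,"gripper": 0.7},
  {"dx": 0,"dy": 0,"dz": 0,"rx": 0,"ry": 0,"rz": 0,"gripper": 0.7},
  {"dx": 0,"dy": 0,"dz": 0,"rx": 0,"ry": 0,"rz": 0,"gripper": 0.7},
], force=20)

```text
t: 3.63
eef_pos: [0.6251, 0.2884, 0.0407]
ee_rot: [3.141, 0.0, 0.0]
force: [-0.8, 0.2, 0.8]
width: 0.0445
gripper_force: 20.0
```

>>> jog_arm([
  {"dx": 0,"dy": 0,"dz": -5,"rx": 0,"ry": 0,"rz": 0,"gripper": 0.7},
  {"dx": 0,"dy": 0,"dz": -20,"rx": 0,"ry": 0,"rz": 0,"gripper": 0.7},
  {"dx": 0,"dy": 0,"dz": -45,"rx": 0,"ry": 0,"rz": 0,"gripper": 0.7},
  {"dx": 0,"dy": 0,"dz": -75,"rx": 0,"ry": 0,"rz": 0,"gripper": 0.7},
  {"dx": -5,"dy": 10,"dz": -105,"rx": 0,"ry": 0,"rz": 0,"gripper": 0.7},
  {"dx": -15,"dy": 25,"dz": -130,"rx": 0,"ry": 0,"rz": 0,"gripper": 0.7},
  {"dx": -30,"dy": 50,"dz": -145,"rx": 0,"ry": 0,"rz": 0,"gripper": 0.7},
  {"dx": -45,"dy": 77,"dz": -150,"rx": 0,"ry": 0,"rz": 0,"gripper": 0.7},
])

```text
t: 4.3
eef_pos: [0.5808, 0.212, 0.1937]
ee_rot: [-3.139, -0.004, 0.001]
force: [1.1, -0.2, -1.6]
width: 0.0445
gripper_force: 20.0
```

>>> jog_arm([
  {"dx": -20,"dy": 35,"dz": 0,"rx": 0,"ry": 0,"rz": 0,"gripper": 0.7},
  {"dx": -40,"dy": 70,"dz": 0,"rx": 0,"ry": 0,"rz": 0,"gripper": 0.7},
  {"dx": -60,"dy": 105,"dz": 0,"rx": 0,"ry": 0,"rz": 0,"gripper": 0.7},
  {"dx": -80,"dy": 140,"dz": 0,"rx": 0,"ry": 0,"rz": 0,"gripper": 0.7},
  {"dx": -100,"dy": 175,"dz": 0,"rx": 0,"ry": 0,"rz": 0,"gripper": 0.7},
  {"dx": -120,"dy": 210,"dz": 0,"rx": 0,"ry": 0,"rz": 0,"gripper": 0.7},
  {"dx": -137,"dy": 240,"dz": 0,"rx": 0,"ry": 0,"rz": 0,"gripper": 0.7},
  {"dx": -150,"dy": 260,"dz": 0,"rx": 0,"ry": 0,"rz": 0,"gripper": 0.7},
])

```text
t: 4.97
eef_pos: [0.428, -0.0506, 0.1908]
ee_rot: [-3.141, 0.0, -0.001]
force: [0.3, 0.3, -1.1]
width: 0.0447
gripper_force: 20.0
```

>>> jog_arm([
  {"dx": 0,"dy": 0,"dz": 0,"rx": 0,"ry": 0,"rz": 0,"gripper": 0.7},
  {"dx": 0,"dy": 0,"dz": 0,"rx": 0,"ry": 0,"rz": 0,"gripper": 0.7},
  {"dx": 0,"dy": 0,"dz": 0,"rx": 0,"ry": 0,"rz": 0,"gripper": 0.7},
  {"dx": 0,"dy": 0,"dz": 0,"rx": 0,"ry": 0,"rz": 0,"gripper": 0.7},
  {"dx": 0,"dy": 0,"dz": 0,"rx": 0,"ry": 0,"rz": 0,"gripper": 0.7},
  {"dx": 0,"dy": 0,"dz": 0,"rx": 0,"ry": 0,"rz": 0,"gripper": 0.7},
  {"dx": 0,"dy": 0,"dz": 0,"rx": 0,"ry": 0,"rz": 0,"gripper": 0.7},
  {"dx": 0,"dy": 0,"dz": 0,"rx": 0,"ry": 0,"rz": 0,"gripper": 0.7},
])

```text
t: 5.63
eef_pos: [0.4303, -0.0482, 0.1904]
ee_rot: [3.141, 0.0, 0.001]
force: [0.5, 0.2, -1.7]
width: 0.0445
gripper_force: 20.0
```

```bash
python3 look.py w4.png .5445 -.049 .12 .056,.066 .0695,.076
```

```text
t 5.63 eef [ 0.4303 -0.0482  0.1904] [3.1414e+00 4.0000e-04 8.0000e-04] F [ 0.5  0.2 -1.7] w 0.0445 g 20.0
.056,.066 26478 z 0.0621 hull [ 0.5454 -0.0488] 0.0901 enc [ 0.5454 -0.0488] 0.0905 mean [ 0.536  -0.0487]
.0695,.076 1483 z 0.072 hull [ 0.5454 -0.0488] 0.0182 enc [ 0.5451 -0.0489] 0.0187 mean [ 0.5451 -0.0488]
```

View pics/w4.png

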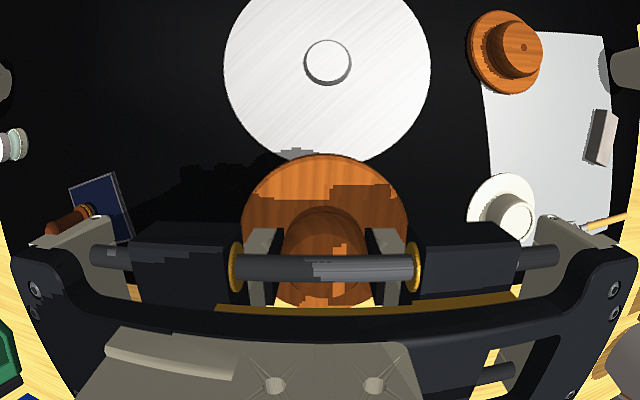

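The wheel is at (327,62), centre (0.5454, −0.0488), with the spigot top at z 72.0 mm. The chum is held level around (325,215). I'll locate the held chum in the same image.

```bash
python3 - <<'E'
from h import *
state(); d=grab("wrist"); P=wcloud(d)
q=band(P,(.43,-.048),.07,.158,.17); f=q[q[:,0]>.44]
h=cv2.convexHull(f[:,:2].astype(np.float32))[:,0]; h=h[h[:,0]>.447]
print(len(f),np.median(f[:,2]),len(h),fit(h)); 
A=np.c_[f[:,:2],np.ones(len(f))]; print('slope',np.linalg.lstsq(A,f[:,2],rcond=None)[0])
E
```

```text
t 5.68 eef [ 0.4303 -0.0483  0.1904] [3.1415e+00 4.0000e-04 7.0000e-04] F [ 0.6  0.5 -2.8] w 0.0447 g 20.0
8339 0.16380651191878226 28 (array([ 0.43020823, -0.04642783]), np.float64(0.049668296681838094))
slope [-0.02402813  0.00132694  0.17488559]
```

The wrist camera reads about 1.9 mm high in y, since the held chum should be on the jaw line. I'll therefore work from offsets within one image: spigot minus chum is (+115.2, −2.4) mm.

>>> jog_arm([
  {"dx": 10,"dy": 0.3,"dz": 0,"rx": 0,"ry": 0,"rz": 0,"gripper": 0.7},
  {"dx": 30,"dy": 1,"dz": 0,"rx": 0,"ry": 0,"rz": 0,"gripper": 0.7},
  {"dx": 55,"dy": 1.5,"dz": 0,"rx": 0,"ry": 0,"rz": 0,"gripper": 0.7},
  {"dx": 80,"dy": 2,"dz": 0,"rx": 0,"ry": 0,"rz": 0,"gripper": 0.7},
  {"dx": 100,"dy": 2.4,"dz": 10,"rx": 0,"ry": 0,"rz": 0,"gripper": 0.7},
  {"dx": 112,"dy": 2.4,"dz": 25,"rx": 0,"ry": 0,"rz": 0,"gripper": 0.7},
  {"dx": 115.2,"dy": 2.4,"dz": 40,"rx": 0,"ry": 0,"rz": 0,"gripper": 0.7},
  {"dx": 115.2,"dy": 2.4,"dz": 50,"rx": 0,"ry": 0,"rz": 0,"gripper": 0.7},
])

```text
t: 6.4
eef_pos: [0.5463, -0.0511, 0.1385]
ee_rot: [3.141, 0.002, -0.0]
force: [-0.3, 0.2, -1.6]
width: 0.0445
gripper_force: 20.0
```

>>> jog_arm([
  {"dx": 0,"dy": 0,"dz": 5,"rx": 0,"ry": 0,"rz": 0,"gripper": 0.7},
  {"dx": 0,"dy": 0,"dz": 10,"rx": 0,"ry": 0,"rz": 0,"gripper": 0.7},
  {"dx": 0,"dy": 0,"dz": 14,"rx": 0,"ry": 0,"rz": 0,"gripper": 0.7},
  {"dx": 0,"dy": 0,"dz": 17,"rx": 0,"ry": 0,"rz": 0,"gripper": 0.7},
  {"dx": 0,"dy": 0,"dz": 20,"rx": 0,"ry": 0,"rz": 0,"gripper": 0.7},
  {"dx": 0,"dy": 0,"dz": 22,"rx": 0,"ry": 0,"rz": 0,"gripper": 0.7},
  {"dx": 0,"dy": 0,"dz": 24,"rx": 0,"ry": 0,"rz": 0,"gripper": 0.7},
  {"dx": 0,"dy": 0,"dz": 26,"rx": 0,"ry": 0,"rz": 0,"gripper": 0.7},
])

```text
t: 7.07
eef_pos: [0.5456, -0.0508, 0.1148]
ee_rot: [-3.141, -0.001, 0.0]
force: [0.1, 0.8, -1.5]
width: 0.0443
gripper_force: 20.0
```

```bash
python3 -c "
from h import *; state()"
```

```text
t 7.07 eef [ 0.5456 -0.0508  0.1148] [-3.1414e+00 -7.0000e-04  3.0000e-04] F [ 0.1  0.8 -1.5] w 0.0443 g 20.0
```

>>> jog_arm([
  {"dx": 0,"dy": 0,"dz": 1.5,"rx": 0,"ry": 0,"rz": 0,"gripper": 0.7},
  {"dx": 0,"dy": 0,"dz": 3,"rx": 0,"ry": 0,"rz": 0,"gripper": 0.7},
  {"dx": 0,"dy": 0,"dz": 4.5,"rx": 0,"ry": 0,"rz": 0,"gripper": 0.7},
  {"dx": 0,"dy": 0,"dz": 6,"rx": 0,"ry": 0,"rz": 0,"gripper": 0.7},
  {"dx": 0,"dy": 0,"dz": 7,"rx": 0,"ry": 0,"rz": 0,"gripper": 0.7},
  {"dx": 0,"dy": 0,"dz": 8,"rx": 0,"ry": 0,"rz": 0,"gripper": 0.7},
  {"dx": 0,"dy": 0,"dz": 9,"rx": 0,"ry": 0,"rz": 0,"gripper": 0.7},
  {"dx": 0,"dy": 0,"dz": 10,"rx": 0,"ry": 0,"rz": 0,"gripper": 0.7},
])

```text
t: 7.73
eef_pos: [0.5455, -0.0509, 0.1045]
ee_rot: [-3.142, -0.0, 0.0]
force: [-0.6, -0.1, -1.6]
width: 0.0445
gripper_force: 20.0
```

>>> jog_arm([
  {"dx": 0,"dy": 0,"dz": 0.5,"rx": 0,"ry": 0,"rz": 0,"gripper": 0.7},
  {"dx": 0,"dy": 0,"dz": 0.9,"rx": 0,"ry": 0,"rz": 0,"gripper": 0.7},
  {"dx": 0,"dy": 0,"dz": 1.3,"rx": 0,"ry": 0,"rz": 0,"gripper": 0.7},
  {"dx": 0,"dy": 0,"dz": 1.7,"rx": 0,"ry": 0,"rz": 0,"gripper": 0.7},
  {"dx": 0,"dy": 0,"dz": 2,"rx": 0,"ry": 0,"rz": 0,"gripper": 0.7},
  {"dx": 0,"dy": 0,"dz": 2.3,"rx": 0,"ry": 0,"rz": 0,"gripper": 0.7},
  {"dx": 0,"dy": 0,"dz": 2.3,"rx": 0,"ry": 0,"rz": 0,"gripper": 0.7},
  {"dx": 0,"dy": 0,"dz": 2.3,"rx": 0,"ry": 0,"rz": 0,"gripper": 0.7},
])

```text
t: 8.4
eef_pos: [0.5455, -0.0508, 0.1026]
ee_rot: [-3.142, -0.0, 0.0]
force: [-2.0, 1.4, 3.3]
width: 0.0444
gripper_force: 20.0
```

The force moved from −1.6 to +3.3 N at the expected height, so the chum has touched down. I'll release it and rise.

>>> jog_arm([
  {"dx": 0,"dy": 0,"dz": 0,"rx": 0,"ry": 0,"rz": 0,"gripper": 0.45},
  {"dx": 0,"dy": 0,"dz": 0,"rx": 0,"ry": 0,"rz": 0,"gripper": 0.4},
  {"dx": 0,"dy": 0,"dz": 0,"rx": 0,"ry": 0,"rz": 0,"gripper": 0.3},
  {"dx": 0,"dy": 0,"dz": 0,"rx": 0,"ry": 0,"rz": 0,"gripper": 0.1},
  {"dx": 0,"dy": 0,"dz": 0,"rx": 0,"ry": 0,"rz": 0,"gripper": 0},
  {"dx": 0,"dy": 0,"dz": 0,"rx": 0,"ry": 0,"rz": 0,"gripper": 0},
  {"dx": 0,"dy": 0,"dz": -10,"rx": 0,"ry": 0,"rz": 0,"gripper": 0},
  {"dx": 0,"dy": 0,"dz": -30,"rx": 0,"ry": 0,"rz": 0,"gripper": 0},
])

```text
t: 9.07
eef_pos: [0.5439, -0.0512, 0.1309]
ee_rot: [3.141, 0.004, -0.0]
force: [0.6, 0.1, -1.4]
width: 0.0851
gripper_force: 0.0
```

>>> jog_arm([
  {"dx": -5,"dy": 0,"dz": -25,"rx": 0,"ry": 0,"rz": 0,"gripper": 0},
  {"dx": -15,"dy": 0,"dz": -45,"rx": 0,"ry": 0,"rz": 0,"gripper": 0},
  {"dx": -25,"dy": 0,"dz": -60,"rx": 0,"ry": 0,"rz": 0,"gripper": 0},
  {"dx": -35,"dy": 0,"dz": -65,"rx": 0,"ry": 0,"rz": 0,"gripper": 0},
  {"dx": -40,"dy": 0,"dz": -67,"rx": 0,"ry": 0,"rz": 0,"gripper": 0},
  {"dx": -40,"dy": 0,"dz": -67,"rx": 0,"ry": 0,"rz": 0,"gripper": 0},
  {"dx": -40,"dy": 0,"dz": -67,"rx": 0,"ry": 0,"rz": 0,"gripper": 0},
  {"dx": -40,"dy": 0,"dz": -67,"rx": 0,"ry": 0,"rz": 0,"gripper": 0},
])

```text
t: 9.73
eef_pos: [0.5053, -0.0509, 0.1985]
ee_rot: [3.141, 0.001, 0.0]
force: [-0.4, -0.7, 0.1]
width: 0.0878
gripper_force: 0.0
```

```bash
python3 look.py w5.png .5454 -.049 .12 .058,.066 .072,.08 .101,.11; python3 - <<'E'
from h import *
P=wcloud(grab("wrist")); q=band(P,(.5454,-.049),.048,.072,.08); q=q[np.hypot(*(q[:,:2]-[.5454,-.049]).T)>.027]
print(np.linalg.lstsq(np.c_[q[:,:2],np.ones(len(q))],q[:,2],rcond=None)[0])
E
```

```text
t 9.73 eef [ 0.5053 -0.0509  0.1985] [3.1413e+00 1.2000e-03 2.0000e-04] F [-0.4 -0.7  0.1] w 0.0878 g 0.0
.058,.066 19502 z 0.0621 hull [ 0.5455 -0.0488] 0.0901 enc [ 0.5453 -0.0489] 0.0907 mean [ 0.5505 -0.0487]
.072,.08 7892 z 0.076 hull [ 0.5447 -0.049 ] 0.05 enc [ 0.5448 -0.049 ] 0.0506 mean [ 0.5472 -0.049 ]
.101,.11 2301 z 0.1059 hull [ 0.5449 -0.049 ] 0.0208 enc [ 0.545 -0.049] 0.0213 mean [ 0.5457 -0.049 ]
[0.00063467 0.00048477 0.07575687]
```

The chum is seated: flange z is 76.0 mm, its slope is under 0.001 rad, and it is 0.6 mm off the wheel centre. Next is the bowl.

>>> jog_arm([
  {"dx": -10,"dy": 20,"dz": 0,"rx": 0,"ry": 0,"rz": 0,"gripper": 0},
  {"dx": -28,"dy": 53,"dz": 0,"rx": 0,"ry": 0,"rz": 0,"gripper": 0},
  {"dx": -47,"dy": 88,"dz": 0,"rx": 0,"ry": 0,"rz": 0,"gripper": 0},
  {"dx": -66,"dy": 123,"dz": 0,"rx": 0,"ry": 0,"rz": 0,"gripper": 0},
  {"dx": -85,"dy": 158,"dz": 0,"rx": 0,"ry": 0,"rz": 0,"gripper": 0},
  {"dx": -102,"dy": 190,"dz": 0,"rx": 0,"ry": 0,"rz": 0,"gripper": 0},
  {"dx": -115,"dy": 215,"dz": 0,"rx": 0,"ry": 0,"rz": 0,"gripper": 0},
  {"dx": -115,"dy": 218,"dz": 0,"rx": 0,"ry": 0,"rz": 0,"gripper": 0},
])

```text
t: 10.5
eef_pos: [0.3882, -0.2717, 0.1986]
ee_rot: [-3.141, 0.002, -0.003]
force: [-0.2, -0.1, -0.3]
width: 0.0877
gripper_force: 0.0
```

>>> jog_arm([
  {"dx": 0,"dy": 0,"dz": 10,"rx": 0,"ry": 0,"rz": 0,"gripper": 0},
  {"dx": 0,"dy": 0,"dz": 30,"rx": 0,"ry": 0,"rz": 0,"gripper": 0},
  {"dx": 0,"dy": 0,"dz": 50,"rx": 0,"ry": 0,"rz": 0,"gripper": 0},
  {"dx": 0,"dy": 0,"dz": 60,"rx": 0,"ry": 0,"rz": 0,"gripper": 0},
  {"dx": 0,"dy": 0,"dz": 60,"rx": 0,"ry": 0,"rz": 0,"gripper": 0},
  {"dx": 0,"dy": 0,"dz": 60,"rx": 0,"ry": 0,"rz": 0,"gripper": 0},
  {"dx": 0,"dy": 0,"dz": 60,"rx": 0,"ry": 0,"rz": 0,"gripper": 0},
  {"dx": 0,"dy": 0,"dz": 60,"rx": 0,"ry": 0,"rz": 0,"gripper": 0},
])

```text
t: 11.17
eef_pos: [0.3913, -0.2688, 0.1399]
ee_rot: [3.141, -0.001, 0.001]
force: [0.3, 0.7, 0.9]
width: 0.0878
gripper_force: 0.0
```

```bash
python3 look.py w6.png .390 -.267 .075 .0035,.012 .034,.037 .0375,.039 .0395,.045
```

```text
t 11.17 eef [ 0.3913 -0.2688  0.1399] [ 3.1412e+00 -1.2000e-03  1.0000e-03] F [0.3 0.7 0.9] w 0.0878 g 0.0
.0035,.012 5907 z 0.0062 hull [ 0.393  -0.2716] 0.0555 enc [ 0.3957 -0.2725] 0.0598 mean [ 0.3977 -0.2677]
.034,.037 194 z 0.0366 hull [ 0.3934 -0.268 ] 0.0252 enc [ 0.3956 -0.2678] 0.0268 mean [ 0.4003 -0.2678]
.0375,.039 1614 z 0.0381 hull [ 0.3933 -0.2679] 0.0247 enc [ 0.3951 -0.2678] 0.0266 mean [ 0.3907 -0.2681]
.0395,.045 1148 z 0.0409 hull [ 0.3905 -0.2679] 0.0266 enc [ 0.3907 -0.2678] 0.0271 mean [ 0.3916 -0.268 ]
```

View pics/w6.png

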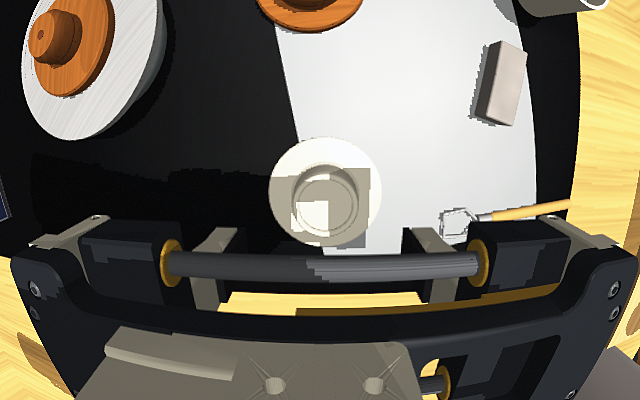

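The bowl is at (325,193), with the foot ring centre at (0.3905, −0.2679), r 26.6 mm and top z 40.9 mm. The loop tool's wire at (445,220) clears the fingers. I'll descend with the jaws a little narrower and grip the bowl.

>>> jog_arm([
  {"dx": 0,"dy": 0.5,"dz": 12,"rx": 0,"ry": 0,"rz": 0,"gripper": 0.13},
  {"dx": -0.8,"dy": 1,"dz": 32,"rx": 0,"ry": 0,"rz": 0,"gripper": 0.13},
  {"dx": -0.8,"dy": 1,"dz": 54,"rx": 0,"ry": 0,"rz": 0,"gripper": 0.13},
  {"dx": -0.8,"dy": 1,"dz": 74,"rx": 0,"ry": 0,"rz": 0,"gripper": 0.13},
  {"dx": -0.8,"dy": 1,"dz": 90,"rx": 0,"ry": 0,"rz": 0,"gripper": 0.13},
  {"dx": -0.8,"dy": 1,"dz": 101,"rx": 0,"ry": 0,"rz": 0,"gripper": 0.13},
  {"dx": -0.8,"dy": 1,"dz": 108,"rx": 0,"ry": 0,"rz": 0,"gripper": 0.13},
  {"dx": -0.8,"dy": 1,"dz": 108,"rx": 0,"ry": 0,"rz": 0,"gripper": 0.13},
])

```text
t: 11.88
eef_pos: [0.3893, -0.2698, 0.0305]
ee_rot: [-3.141, 0.001, 0.0]
force: [-0.5, -0.1, 0.0]
width: 0.0759
gripper_force: 0.0
```

>>> jog_arm([
  {"dx": 0,"dy": 0,"dz": 0,"rx": 0,"ry": 0,"rz": 0,"gripper": 0.2},
  {"dx": 0,"dy": 0,"dz": 0,"rx": 0,"ry": 0,"rz": 0,"gripper": 0.3},
  {"dx": 0,"dy": 0,"dz": 0,"rx": 0,"ry": 0,"rz": 0,"gripper": 0.35},
  {"dx": 0,"dy": 0,"dz": 0,"rx": 0,"ry": 0,"rz": 0,"gripper": 0.4},
  {"dx": 0,"dy": 0,"dz": 0,"rx": 0,"ry": 0,"rz": 0,"gripper": 0.5},
  {"dx": 0,"dy": 0,"dz": 0,"rx": 0,"ry": 0,"rz": 0,"gripper": 0.6},
  {"dx": 0,"dy": 0,"dz": 0,"rx": 0,"ry": 0,"rz": 0,"gripper": 0.6},
  {"dx": 0,"dy": 0,"dz": 0,"rx": 0,"ry": 0,"rz": 0,"gripper": 0.6},
], force=20)

```text
t: 12.55
eef_pos: [0.3902, -0.2701, 0.032]
ee_rot: [3.141, -0.001, 0.0]
force: [-0.1, 2.0, 6.0]
width: 0.0569
gripper_force: 20.0
```

>>> jog_arm([
  {"dx": 0,"dy": 0,"dz": -4,"rx": 0,"ry": 0,"rz": 0,"gripper": 0.6},
  {"dx": 0,"dy": 0,"dz": -18,"rx": 0,"ry": 0,"rz": 0,"gripper": 0.6},
  {"dx": 0,"dy": 0,"dz": -40,"rx": 0,"ry": 0,"rz": 0,"gripper": 0.6},
  {"dx": 0,"dy": 0,"dz": -68,"rx": 0,"ry": 0,"rz": 0,"gripper": 0.6},
  {"dx": 0,"dy": 0,"dz": -96,"rx": 0,"ry": 0,"rz": 0,"gripper": 0.6},
  {"dx": 0,"dy": 0,"dz": -122,"rx": 0,"ry": 0,"rz": 0,"gripper": 0.6},
  {"dx": 0,"dy": 0,"dz": -142,"rx": 0,"ry": 0,"rz": 0,"gripper": 0.6},
  {"dx": 0,"dy": 0,"dz": -155,"rx": 0,"ry": 0,"rz": 0,"gripper": 0.6},
])

```text
t: 13.22
eef_pos: [0.39, -0.2701, 0.1889]
ee_rot: [3.141, -0.003, 0.0]
force: [0.5, -0.1, -1.6]
width: 0.0569
gripper_force: 20.0
```

>>> jog_arm([
  {"dx": 2,"dy": -12,"dz": 0,"rx": 0,"ry": 0,"rz": 0,"gripper": 0.6},
  {"dx": 7,"dy": -40,"dz": 0,"rx": 0,"ry": 0,"rz": 0,"gripper": 0.6},
  {"dx": 14,"dy": -75,"dz": 0,"rx": 0,"ry": 0,"rz": 0,"gripper": 0.6},
  {"dx": 20,"dy": -110,"dz": 0,"rx": 0,"ry": 0,"rz": 0,"gripper": 0.6},
  {"dx": 26,"dy": -145,"dz": 0,"rx": 0,"ry": 0,"rz": 0,"gripper": 0.6},
  {"dx": 32,"dy": -178,"dz": 0,"rx": 0,"ry": 0,"rz": 0,"gripper": 0.6},
  {"dx": 37,"dy": -205,"dz": 0,"rx": 0,"ry": 0,"rz": 0,"gripper": 0.6},
  {"dx": 40,"dy": -219,"dz": 0,"rx": 0,"ry": 0,"rz": 0,"gripper": 0.6},
])

```text
t: 13.88
eef_pos: [0.4296, -0.0485, 0.1865]
ee_rot: [-3.141, -0.0, 0.002]
force: [0.8, -0.1, -1.3]
width: 0.0566
gripper_force: 20.0
```

>>> jog_arm([
  {"dx": 0,"dy": 0,"dz": 0,"rx": 0,"ry": 0,"rz": 0,"gripper": 0.6},
  {"dx": 0,"dy": 0,"dz": 0,"rx": 0,"ry": 0,"rz": 0,"gripper": 0.6},
  {"dx": 0,"dy": 0,"dz": 0,"rx": 0,"ry": 0,"rz": 0,"gripper": 0.6},
  {"dx": 0,"dy": 0,"dz": 0,"rx": 0,"ry": 0,"rz": 0,"gripper": 0.6},
  {"dx": 0,"dy": 0,"dz": 0,"rx": 0,"ry": 0,"rz": 0,"gripper": 0.6},
  {"dx": 0,"dy": 0,"dz": 0,"rx": 0,"ry": 0,"rz": 0,"gripper": 0.6},
  {"dx": 0,"dy": 0,"dz": 0,"rx": 0,"ry": 0,"rz": 0,"gripper": 0.6},
  {"dx": 0,"dy": 0,"dz": 0,"rx": 0,"ry": 0,"rz": 0,"gripper": 0.6},
])

```text
t: 14.55
eef_pos: [0.4296, -0.0513, 0.1863]
ee_rot: [3.142, 0.0, -0.001]
force: [0.6, -0.2, -2.3]
width: 0.0569
gripper_force: 20.0
```

```bash
python3 - <<'E'
from h import *
s=state(); d=grab("wrist"); save(d,"w7.png"); P=wcloud(d)
for lo,hi in((.072,.08),(.101,.11)):
    q=band(P,(.545,-.049),.07,lo,hi); print(len(q),np.median(q[:,2]),fit(cv2.convexHull(q[:,:2].astype(np.float32))[:,0]))
e=s['eef_pos']; z0=e[2]-.032+.006
q=band(P,e[:2],.075,z0-.006,z0+.006); f=q[q[:,0]>e[0]+.01]
h=cv2.convexHull(f[:,:2].astype(np.float32))[:,0]; h=h[h[:,0]>e[0]+.017]
print('rim',len(f),np.median(f[:,2])-z0,len(h),fit(h),'slope',np.linalg.lstsq(np.c_[f[:,:2],np.ones(len(f))],f[:,2],rcond=None)[0])
E
```

```text
t 14.55 eef [ 0.4296 -0.0513  0.1863] [ 3.1416e+00  0.0000e+00 -6.0000e-04] F [ 0.6 -0.2 -2.3] w 0.0569 g 20.0
8655 0.07602795696222955 (array([ 0.54476858, -0.04887293]), np.float64(0.04996726445862034))
2594 0.10588039067326215 (array([ 0.5443804 , -0.04901971]), np.float64(0.021045219931824906))
rim 8232 0.0001038300992041441 30 (array([ 0.4295083 , -0.04944149]), np.float64(0.051996058344373285)) slope [-0.02877418  0.00040619  0.17372983]
```

View pics/w7.png

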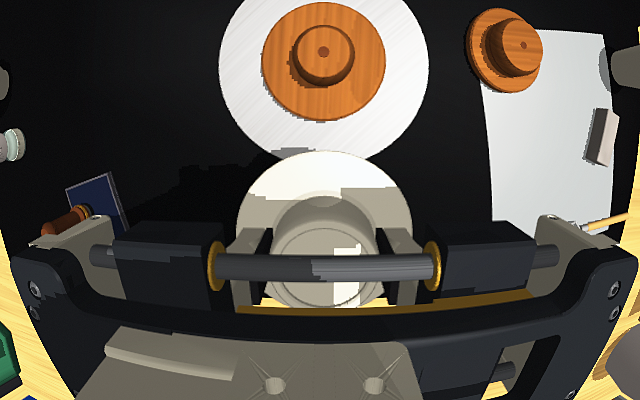

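The held bowl's rim centre is (0.4295, −0.0494), r 52.0 mm, at about (325,205). The chum hub is at (324,53), centre (0.5447, −0.0489). The remaining offset is (+115.2, +0.5) mm.

>>> jog_arm([
  {"dx": 10,"dy": -0.2,"dz": 0,"rx": 0,"ry": 0,"rz": 0,"gripper": 0.6},
  {"dx": 30,"dy": -0.5,"dz": 0,"rx": 0,"ry": 0,"rz": 0,"gripper": 0.6},
  {"dx": 55,"dy": -0.5,"dz": 0,"rx": 0,"ry": 0,"rz": 0,"gripper": 0.6},
  {"dx": 80,"dy": -0.5,"dz": 0,"rx": 0,"ry": 0,"rz": 0,"gripper": 0.6},
  {"dx": 100,"dy": -0.5,"dz": 5,"rx": 0,"ry": 0,"rz": 0,"gripper": 0.6},
  {"dx": 112,"dy": -0.5,"dz": 15,"rx": 0,"ry": 0,"rz": 0,"gripper": 0.6},
  {"dx": 115.2,"dy": -0.5,"dz": 26,"rx": 0,"ry": 0,"rz": 0,"gripper": 0.6},
  {"dx": 115.2,"dy": -0.5,"dz": 34,"rx": 0,"ry": 0,"rz": 0,"gripper": 0.6},
])

```text
t: 15.27
eef_pos: [0.5452, -0.0505, 0.1504]
ee_rot: [3.141, 0.002, -0.0]
force: [-0.3, 0.5, -1.5]
width: 0.057
gripper_force: 20.0
```

>>> jog_arm([
  {"dx": 0,"dy": 0,"dz": 3,"rx": 0,"ry": 0,"rz": 0,"gripper": 0.6},
  {"dx": 0,"dy": 0,"dz": 6,"rx": 0,"ry": 0,"rz": 0,"gripper": 0.6},
  {"dx": 0,"dy": 0,"dz": 9,"rx": 0,"ry": 0,"rz": 0,"gripper": 0.6},
  {"dx": 0,"dy": 0,"dz": 11,"rx": 0,"ry": 0,"rz": 0,"gripper": 0.6},
  {"dx": 0,"dy": 0,"dz": 13,"rx": 0,"ry": 0,"rz": 0,"gripper": 0.6},
  {"dx": 0,"dy": 0,"dz": 15,"rx": 0,"ry": 0,"rz": 0,"gripper": 0.6},
  {"dx": 0,"dy": 0,"dz": 17,"rx": 0,"ry": 0,"rz": 0,"gripper": 0.6},
  {"dx": 0,"dy": 0,"dz": 19,"rx": 0,"ry": 0,"rz": 0,"gripper": 0.6},
])

```text
t: 15.93
eef_pos: [0.5448, -0.0504, 0.1333]
ee_rot: [-3.141, -0.0, 0.0]
force: [-0.7, -0.2, -1.6]
width: 0.0565
gripper_force: 20.0
```

>>> jog_arm([
  {"dx": 0,"dy": 0,"dz": 2,"rx": 0,"ry": 0,"rz": 0,"gripper": 0.6},
  {"dx": 0,"dy": 0,"dz": 4,"rx": 0,"ry": 0,"rz": 0,"gripper": 0.6},
  {"dx": 0,"dy": 0,"dz": 6,"rx": 0,"ry": 0,"rz": 0,"gripper": 0.6},
  {"dx": 0,"dy": 0,"dz": 8,"rx": 0,"ry": 0,"rz": 0,"gripper": 0.6},
  {"dx": 0,"dy": 0,"dz": 10,"rx": 0,"ry": 0,"rz": 0,"gripper": 0.6},
  {"dx": 0,"dy": 0,"dz": 12,"rx": 0,"ry": 0,"rz": 0,"gripper": 0.6},
  {"dx": 0,"dy": 0,"dz": 14,"rx": 0,"ry": 0,"rz": 0,"gripper": 0.6},
  {"dx": 0,"dy": 0,"dz": 16,"rx": 0,"ry": 0,"rz": 0,"gripper": 0.6},
])

```text
t: 16.6
eef_pos: [0.5448, -0.0504, 0.117]
ee_rot: [3.142, 0.0, 0.0]
force: [0.1, -0.4, -1.3]
width: 0.0564
gripper_force: 20.0
```

>>> jog_arm([
  {"dx": 0,"dy": 0,"dz": 1.5,"rx": 0,"ry": 0,"rz": 0,"gripper": 0.6},
  {"dx": 0,"dy": 0,"dz": 3,"rx": 0,"ry": 0,"rz": 0,"gripper": 0.6},
  {"dx": 0,"dy": 0,"dz": 4.5,"rx": 0,"ry": 0,"rz": 0,"gripper": 0.6},
  {"dx": 0,"dy": 0,"dz": 6,"rx": 0,"ry": 0,"rz": 0,"gripper": 0.6},
  {"dx": 0,"dy": 0,"dz": 7,"rx": 0,"ry": 0,"rz": 0,"gripper": 0.6},
  {"dx": 0,"dy": 0,"dz": 8,"rx": 0,"ry": 0,"rz": 0,"gripper": 0.6},
  {"dx": 0,"dy": 0,"dz": 8.6,"rx": 0,"ry": 0,"rz": 0,"gripper": 0.6},
  {"dx": 0,"dy": 0,"dz": 8.6,"rx": 0,"ry": 0,"rz": 0,"gripper": 0.6},
])

```text
t: 17.27
eef_pos: [0.5448, -0.0504, 0.1085]
ee_rot: [3.142, 0.0, 0.0]
force: [0.7, 0.3, -1.5]
width: 0.0566
gripper_force: 20.0
```

>>> jog_arm([
  {"dx": 0,"dy": 0,"dz": 0.2,"rx": 0,"ry": 0,"rz": 0,"gripper": 0.6},
  {"dx": 0,"dy": 0,"dz": 0.4,"rx": 0,"ry": 0,"rz": 0,"gripper": 0.6},
  {"dx": 0,"dy": 0,"dz": 0.6,"rx": 0,"ry": 0,"rz": 0,"gripper": 0.6},
  {"dx": 0,"dy": 0,"dz": 0.8,"rx": 0,"ry": 0,"rz": 0,"gripper": 0.6},
  {"dx": 0,"dy": 0,"dz": 0.8,"rx": 0,"ry": 0,"rz": 0,"gripper": 0.6},
  {"dx": 0,"dy": 0,"dz": 0.8,"rx": 0,"ry": 0,"rz": 0,"gripper": 0.6},
  {"dx": 0,"dy": 0,"dz": 0.8,"rx": 0,"ry": 0,"rz": 0,"gripper": 0.6},
  {"dx": 0,"dy": 0,"dz": 0.8,"rx": 0,"ry": 0,"rz": 0,"gripper": 0.6},
])

```text
t: 17.93
eef_pos: [0.5449, -0.0504, 0.1081]
ee_rot: [3.142, -0.0, 0.0]
force: [-1.8, -0.7, 2.4]
width: 0.0568
gripper_force: 20.0
```

The bowl has touched down at the expected height. I'll release it, rise and check.

>>> jog_arm([
  {"dx": 0,"dy": 0,"dz": 0,"rx": 0,"ry": 0,"rz": 0,"gripper": 0.33},
  {"dx": 0,"dy": 0,"dz": 0,"rx": 0,"ry": 0,"rz": 0,"gripper": 0.3},
  {"dx": 0,"dy": 0,"dz": 0,"rx": 0,"ry": 0,"rz": 0,"gripper": 0.2},
  {"dx": 0,"dy": 0,"dz": 0,"rx": 0,"ry": 0,"rz": 0,"gripper": 0.1},
  {"dx": 0,"dy": 0,"dz": 0,"rx": 0,"ry": 0,"rz": 0,"gripper": 0},
  {"dx": 0,"dy": 0,"dz": 0,"rx": 0,"ry": 0,"rz": 0,"gripper": 0},
  {"dx": 0,"dy": 0,"dz": -10,"rx": 0,"ry": 0,"rz": 0,"gripper": 0},
  {"dx": 0,"dy": 0,"dz": -30,"rx": 0,"ry": 0,"rz": 0,"gripper": 0},
])

```text
t: 18.6
eef_pos: [0.5433, -0.0506, 0.1365]
ee_rot: [3.141, 0.005, -0.0]
force: [-0.3, 0.0, -0.6]
width: 0.0873
gripper_force: 0.0
```

>>> jog_arm([
  {"dx": 0,"dy": 0,"dz": -25,"rx": 0,"ry": 0,"rz": 0,"gripper": 0},
  {"dx": -10,"dy": 0,"dz": -45,"rx": 0,"ry": 0,"rz": 0,"gripper": 0},
  {"dx": -25,"dy": 0,"dz": -60,"rx": 0,"ry": 0,"rz": 0,"gripper": 0},
  {"dx": -35,"dy": 0,"dz": -75,"rx": 0,"ry": 0,"rz": 0,"gripper": 0},
  {"dx": -40,"dy": 0,"dz": -82,"rx": 0,"ry": 0,"rz": 0,"gripper": 0},
  {"dx": -40,"dy": 0,"dz": -82,"rx": 0,"ry": 0,"rz": 0,"gripper": 0},
  {"dx": -40,"dy": 0,"dz": -82,"rx": 0,"ry": 0,"rz": 0,"gripper": 0},
  {"dx": -40,"dy": 0,"dz": -82,"rx": 0,"ry": 0,"rz": 0,"gripper": 0},
])

```text
t: 19.27
eef_pos: [0.5049, -0.0504, 0.2192]
ee_rot: [3.142, 0.001, 0.0]
force: [-0.7, -0.2, -0.2]
width: 0.0875
gripper_force: 0.0
```

```bash
python3 look.py w8.png .5448 -.049 .12 .058,.066 .079,.085 .1125,.1155 .1155,.12; python3 - <<'E'
from h import *
P=wcloud(grab("wrist")); q=band(P,(.5448,-.049),.05,.077,.088); q=q[np.hypot(*(q[:,:2]-[.5448,-.049]).T)>.034]
print(np.linalg.lstsq(np.c_[q[:,:2],np.ones(len(q))],q[:,2],rcond=None)[0])
E
```

```text
t 19.27 eef [ 0.5049 -0.0504  0.2192] [3.1415e+00 8.0000e-04 2.0000e-04] F [-0.7 -0.2 -0.2] w 0.0875 g 0.0
.058,.066 16000 z 0.0621 hull [ 0.5454 -0.0488] 0.0901 enc [ 0.5454 -0.0489] 0.0908 mean [ 0.5507 -0.0491]
.079,.085 6533 z 0.0822 hull [ 0.5448 -0.0484] 0.052 enc [ 0.545  -0.0484] 0.0524 mean [ 0.5482 -0.0484]
.1125,.1155 2352 z 0.1141 hull [ 0.5451 -0.0485] 0.0268 enc [ 0.5452 -0.0487] 0.0272 mean [ 0.5452 -0.0484]
.1155,.12 1231 z 0.1168 hull [ 0.545  -0.0485] 0.0265 enc [ 0.5451 -0.0484] 0.0268 mean [ 0.5455 -0.0486]
[-4.92835244e-06  8.85152454e-04  8.23004284e-02]
```

The bowl is seated: rim top z is 82.2 mm, level within 0.001 rad, and the foot centre reads (0.5449, −0.0484). Next is the stamp.

>>> jog_arm([
  {"dx": -5,"dy": -15,"dz": 0,"rx": 0,"ry": 0,"rz": 0,"gripper": 0},
  {"dx": -15,"dy": -43,"dz": 0,"rx": 0,"ry": 0,"rz": 0,"gripper": 0},
  {"dx": -27,"dy": -75,"dz": 0,"rx": 0,"ry": 0,"rz": 0,"gripper": 0},
  {"dx": -38,"dy": -107,"dz": 0,"rx": 0,"ry": 0,"rz": 0,"gripper": 0},
  {"dx": -50,"dy": -140,"dz": 0,"rx": 0,"ry": 0,"rz": 0,"gripper": 0},
  {"dx": -61,"dy": -172,"dz": 0,"rx": 0,"ry": 0,"rz": 0,"gripper": 0},
  {"dx": -73,"dy": -205,"dz": 0,"rx": 0,"ry": 0,"rz": 0,"gripper": 0},
  {"dx": -84,"dy": -237,"dz": 0,"rx": 0,"ry": 0,"rz": 0,"gripper": 0},
])

```text
t: 20.03
eef_pos: [0.4199, 0.188, 0.2192]
ee_rot: [3.141, 0.001, 0.0]
force: [0.4, 0.8, -0.3]
width: 0.0874
gripper_force: 0.0
```

>>> jog_arm([
  {"dx": -11,"dy": -30,"dz": 0,"rx": 0,"ry": 0,"rz": 0,"gripper": 0},
  {"dx": -20,"dy": -55,"dz": 0,"rx": 0,"ry": 0,"rz": 0,"gripper": 0},
  {"dx": -26,"dy": -72,"dz": 0,"rx": 0,"ry": 0,"rz": 0,"gripper": 0},
  {"dx": -29,"dy": -81,"dz": 5,"rx": 0,"ry": 0,"rz": 0,"gripper": 0},
  {"dx": -29,"dy": -81,"dz": 15,"rx": 0,"ry": 0,"rz": 0,"gripper": 0},
  {"dx": -29,"dy": -81,"dz": 20,"rx": 0,"ry": 0,"rz": 0,"gripper": 0},
  {"dx": -29,"dy": -81,"dz": 20,"rx": 0,"ry": 0,"rz": 0,"gripper": 0},
  {"dx": -29,"dy": -81,"dz": 20,"rx": 0,"ry": 0,"rz": 0,"gripper": 0},
])

```text
t: 20.7
eef_pos: [0.3919, 0.2664, 0.1991]
ee_rot: [3.14, 0.001, -0.001]
force: [0.0, -0.3, -0.2]
width: 0.0872
gripper_force: 0.0
```

```bash
python3 look.py w9.png .392 .268 .09 .0065,.012 .030,.034 .088,.092 .0925,.098
```

```text
t 20.70 eef [0.3919 0.2664 0.1991] [ 3.1399e+00  1.0000e-03 -8.0000e-04] F [ 0.  -0.3 -0.2] w 0.0872 g 0.0
.0065,.012 5696 z 0.0082 hull [0.3907 0.2531] 0.0586 enc [0.3908 0.2533] 0.064 mean [0.3945 0.2507]
.030,.034 139 z 0.0327 hull [0.393 0.269] 0.0148 enc [0.3928 0.2689] 0.0153 mean [0.3992 0.2688]
.088,.092 246 z 0.0899 hull [0.3927 0.2688] 0.0123 enc [0.3925 0.2687] 0.0127 mean [0.3952 0.2686]
.0925,.098 368 z 0.0936 hull [0.3926 0.2686] 0.0092 enc [0.3925 0.2686] 0.0095 mean [0.3927 0.2687]
```

View pics/w9.png

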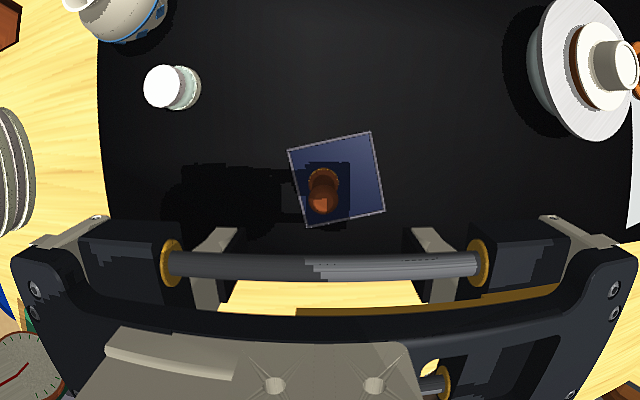

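The stamp is at (322,195), with its knob centre at (0.3927, 0.2687) and top at z 93.6 mm, standing upright. The pad's corners, near (287,150), (371,131), (384,211) and (306,227), put its centre at about (0.391, 0.253). I'll descend and grip the handle.

>>> jog_arm([
  {"dx": 0.8,"dy": -0.4,"dz": 12,"rx": 0,"ry": 0,"rz": 0,"gripper": 0},
  {"dx": 0.8,"dy": -0.4,"dz": 35,"rx": 0,"ry": 0,"rz": 0,"gripper": 0},
  {"dx": 0.8,"dy": -0.4,"dz": 62,"rx": 0,"ry": 0,"rz": 0,"gripper": 0},
  {"dx": 0.8,"dy": -0.4,"dz": 89,"rx": 0,"ry": 0,"rz": 0,"gripper": 0},
  {"dx": 0.8,"dy": -0.4,"dz": 112,"rx": 0,"ry": 0,"rz": 0,"gripper": 0},
  {"dx": 0.8,"dy": -0.4,"dz": 128,"rx": 0,"ry": 0,"rz": 0,"gripper": 0.2},
  {"dx": 0.8,"dy": -0.4,"dz": 136,"rx": 0,"ry": 0,"rz": 0,"gripper": 0.4},
  {"dx": 0.8,"dy": -0.4,"dz": 136,"rx": 0,"ry": 0,"rz": 0,"gripper": 0.5},
])

```text
t: 21.42
eef_pos: [0.3923, 0.2669, 0.0627]
ee_rot: [3.139, 0.001, -0.001]
force: [-1.1, -0.2, -0.6]
width: 0.0732
gripper_force: 0.0
```

>>> jog_arm([
  {"dx": 0,"dy": 0,"dz": 0,"rx": 0,"ry": 0,"rz": 0,"gripper": 0.6},
  {"dx": 0,"dy": 0,"dz": 0,"rx": 0,"ry": 0,"rz": 0,"gripper": 0.65},
  {"dx": 0,"dy": 0,"dz": 0,"rx": 0,"ry": 0,"rz": 0,"gripper": 0.7},
  {"dx": 0,"dy": 0,"dz": 0,"rx": 0,"ry": 0,"rz": 0,"gripper": 0.75},
  {"dx": 0,"dy": 0,"dz": 0,"rx": 0,"ry": 0,"rz": 0,"gripper": 0.8},
  {"dx": 0,"dy": 0,"dz": 0,"rx": 0,"ry": 0,"rz": 0,"gripper": 0.95},
  {"dx": 0,"dy": 0,"dz": 0,"rx": 0,"ry": 0,"rz": 0,"gripper": 0.95},
  {"dx": 0,"dy": 0,"dz": 0,"rx": 0,"ry": 0,"rz": 0,"gripper": 0.95},
], force=40)

```text
t: 22.08
eef_pos: [0.3925, 0.268, 0.064]
ee_rot: [-3.141, -0.0, 0.0]
force: [0.1, -0.7, -0.7]
width: 0.0211
gripper_force: 40.0
```

>>> jog_arm([
  {"dx": 0,"dy": 0,"dz": -3,"rx": 0,"ry": 0,"rz": 0,"gripper": 0.95},
  {"dx": 0,"dy": 0,"dz": -15,"rx": 0,"ry": 0,"rz": 0,"gripper": 0.95},
  {"dx": 0,"dy": 0,"dz": -37,"rx": 0,"ry": 0,"rz": 0,"gripper": 0.95},
  {"dx": 0,"dy": 0,"dz": -62,"rx": 0,"ry": 0,"rz": 0,"gripper": 0.95},
  {"dx": 0,"dy": 0,"dz": -90,"rx": 0,"ry": 0,"rz": 0,"gripper": 0.95},
  {"dx": 0,"dy": 0,"dz": -115,"rx": 0,"ry": 0,"rz": 0,"gripper": 0.95},
  {"dx": 0,"dy": 0,"dz": -132,"rx": 0,"ry": 0,"rz": 0,"gripper": 0.95},
  {"dx": 0,"dy": 0,"dz": -140,"rx": 0,"ry": 0,"rz": 0,"gripper": 0.95},
])

```text
t: 22.75
eef_pos: [0.3932, 0.2687, 0.2066]
ee_rot: [-3.139, -0.002, 0.001]
force: [-0.1, 0.9, -1.2]
width: 0.0216
gripper_force: 40.0
```

>>> jog_arm([
  {"dx": 7,"dy": 14,"dz": 0,"rx": 0,"ry": 0,"rz": 0,"gripper": 0.95},
  {"dx": 20,"dy": 40,"dz": 0,"rx": 0,"ry": 0,"rz": 0,"gripper": 0.95},
  {"dx": 34,"dy": 70,"dz": 0,"rx": 0,"ry": 0,"rz": 0,"gripper": 0.95},
  {"dx": 48,"dy": 100,"dz": 0,"rx": 0,"ry": 0,"rz": 0,"gripper": 0.95},
  {"dx": 63,"dy": 131,"dz": 0,"rx": 0,"ry": 0,"rz": 0,"gripper": 0.95},
  {"dx": 78,"dy": 162,"dz": 0,"rx": 0,"ry": 0,"rz": 0,"gripper": 0.95},
  {"dx": 92,"dy": 192,"dz": 0,"rx": 0,"ry": 0,"rz": 0,"gripper": 0.95},
  {"dx": 106,"dy": 221,"dz": 0,"rx": 0,"ry": 0,"rz": 0,"gripper": 0.95},
])

```text
t: 23.42
eef_pos: [0.4985, 0.0452, 0.2031]
ee_rot: [3.141, 0.001, 0.0]
force: [0.8, 0.5, -0.8]
width: 0.0218
gripper_force: 40.0
```

>>> jog_arm([
  {"dx": 14,"dy": 29,"dz": 0,"rx": 0,"ry": 0,"rz": 0,"gripper": 0.95},
  {"dx": 27,"dy": 56,"dz": 0,"rx": 0,"ry": 0,"rz": 0,"gripper": 0.95},
  {"dx": 37,"dy": 78,"dz": 0,"rx": 0,"ry": 0,"rz": 0,"gripper": 0.95},
  {"dx": 44,"dy": 91,"dz": 0,"rx": 0,"ry": 0,"rz": 0,"gripper": 0.95},
  {"dx": 46.3,"dy": 97.4,"dz": 0,"rx": 0,"ry": 0,"rz": 0,"gripper": 0.95},
  {"dx": 46.3,"dy": 97.4,"dz": 0,"rx": 0,"ry": 0,"rz": 0,"gripper": 0.95},
  {"dx": 46.3,"dy": 97.4,"dz": 0,"rx": 0,"ry": 0,"rz": 0,"gripper": 0.95},
  {"dx": 46.3,"dy": 97.4,"dz": 0,"rx": 0,"ry": 0,"rz": 0,"gripper": 0.95},
])

```text
t: 24.08
eef_pos: [0.5444, -0.0497, 0.2036]
ee_rot: [-3.141, 0.001, 0.001]
force: [-0.9, 0.9, 0.3]
width: 0.0217
gripper_force: 40.0
```

```bash
python3 look.py w10.png .5449 -.0484 .075 .079,.085 .1155,.12; python3 - <<'E'
from h import *
s=arm.get_state(); P=wcloud(grab("wrist")); z=s['eef_pos'][2]
for b in ((z-.056+.010,z-.056+.026),(z-.056+.076,z-.056+.09)):
    q=band(P,s['eef_pos'][:2],.02,*b); print(len(q), np.round(q.min(0),4) if len(q) else 0,np.round(q.max(0),4) if len(q) else 0)
for n in("top","scene"):
    Q=cloud(grab(n)); q=band(Q,(.545,-.05),.02,z-.056+.010,z-.056+.026); print(n,len(q),q.mean(0) if len(q) else 0)
E
```

```text
t 24.08 eef [ 0.5444 -0.0497  0.2036] [-3.1415e+00  6.0000e-04  6.0000e-04] F [-0.9  0.9  0.3] w 0.0217 g 40.0
.079,.085 5319 z 0.0823 hull [ 0.5455 -0.0483] 0.0517 enc [ 0.5447 -0.0487] 0.0525 mean [ 0.5617 -0.0484]
.1155,.12 915 z 0.1168 hull [ 0.5452 -0.0484] 0.0265 enc [ 0.5451 -0.0484] 0.027 mean [ 0.5541 -0.0484]
503 [ 0.5451 -0.0623  0.1593] [ 0.5596 -0.0334  0.1738]
1859 [ 0.5344 -0.0626  0.2255] [ 0.5538 -0.033   0.2377]
top 3 [ 0.52892243 -0.04790731  0.16348347]
scene 53 [ 0.55444598 -0.04611914  0.16743851]
```

Stamp mount and bowl foot agree within 0.7 mm, (+0.5, −0.5) mm apart. I'll come down slowly.

>>> jog_arm([
  {"dx": 0.5,"dy": 0.5,"dz": 3,"rx": 0,"ry": 0,"rz": 0,"gripper": 0.95},
  {"dx": 0.5,"dy": 0.5,"dz": 8,"rx": 0,"ry": 0,"rz": 0,"gripper": 0.95},
  {"dx": 0.5,"dy": 0.5,"dz": 13,"rx": 0,"ry": 0,"rz": 0,"gripper": 0.95},
  {"dx": 0.5,"dy": 0.5,"dz": 18,"rx": 0,"ry": 0,"rz": 0,"gripper": 0.95},
  {"dx": 0.5,"dy": 0.5,"dz": 23,"rx": 0,"ry": 0,"rz": 0,"gripper": 0.95},
  {"dx": 0.5,"dy": 0.5,"dz": 26,"rx": 0,"ry": 0,"rz": 0,"gripper": 0.95},
  {"dx": 0.5,"dy": 0.5,"dz": 28,"rx": 0,"ry": 0,"rz": 0,"gripper": 0.95},
  {"dx": 0.5,"dy": 0.5,"dz": 29,"rx": 0,"ry": 0,"rz": 0,"gripper": 0.95},
])

```text
t: 24.95
eef_pos: [0.5453, -0.051, 0.1744]
ee_rot: [3.141, 0.001, 0.0]
force: [-0.1, -0.4, -0.5]
width: 0.0211
gripper_force: 40.0
```

>>> jog_arm([
  {"dx": 0,"dy": 0,"dz": 0.8,"rx": 0,"ry": 0,"rz": 0,"gripper": 0.95},
  {"dx": 0,"dy": 0,"dz": 1.6,"rx": 0,"ry": 0,"rz": 0,"gripper": 0.95},
  {"dx": 0,"dy": 0,"dz": 2.4,"rx": 0,"ry": 0,"rz": 0,"gripper": 0.95},
  {"dx": 0,"dy": 0,"dz": 3.2,"rx": 0,"ry": 0,"rz": 0,"gripper": 0.95},
  {"dx": 0,"dy": 0,"dz": 4,"rx": 0,"ry": 0,"rz": 0,"gripper": 0.95},
  {"dx": 0,"dy": 0,"dz": 4.6,"rx": 0,"ry": 0,"rz": 0,"gripper": 0.95},
  {"dx": 0,"dy": 0,"dz": 5.2,"rx": 0,"ry": 0,"rz": 0,"gripper": 0.95},
  {"dx": 0,"dy": 0,"dz": 5.6,"rx": 0,"ry": 0,"rz": 0,"gripper": 0.95},
])

```text
t: 25.62
eef_pos: [0.5455, -0.0509, 0.1694]
ee_rot: [3.142, -0.0, 0.0]
force: [-0.8, 0.4, 2.5]
width: 0.0213
gripper_force: 40.0
```

>>> jog_arm([
  {"dx": 0,"dy": 0,"dz": 0.4,"rx": 0,"ry": 0,"rz": 0,"gripper": 0.95},
  {"dx": 0,"dy": 0,"dz": 0.8,"rx": 0,"ry": 0,"rz": 0,"gripper": 0.95},
  {"dx": 0,"dy": 0,"dz": 1.2,"rx": 0,"ry": 0,"rz": 0,"gripper": 0.95},
  {"dx": 0,"dy": 0,"dz": 1.6,"rx": 0,"ry": 0,"rz": 0,"gripper": 0.95},
  {"dx": 0,"dy": 0,"dz": 2,"rx": 0,"ry": 0,"rz": 0,"gripper": 0.95},
  {"dx": 0,"dy": 0,"dz": 2,"rx": 0,"ry": 0,"rz": 0,"gripper": 0.95},
  {"dx": 0,"dy": 0,"dz": 2,"rx": 0,"ry": 0,"rz": 0,"gripper": 0.95},
  {"dx": 0,"dy": 0,"dz": 2,"rx": 0,"ry": 0,"rz": 0,"gripper": 0.95},
])

```text
t: 26.28
eef_pos: [0.5455, -0.0509, 0.1676]
ee_rot: [3.142, -0.0, 0.0]
force: [-2.2, 0.3, 5.3]
width: 0.0212
gripper_force: 40.0
```

>>> jog_arm([
  {"dx": 0,"dy": 0,"dz": 0.3,"rx": 0,"ry": 0,"rz": 0,"gripper": 0.95},
  {"dx": 0,"dy": 0,"dz": 0.6,"rx": 0,"ry": 0,"rz": 0,"gripper": 0.95},
  {"dx": 0,"dy": 0,"dz": 0.9,"rx": 0,"ry": 0,"rz": 0,"gripper": 0.95},
  {"dx": 0,"dy": 0,"dz": 1,"rx": 0,"ry": 0,"rz": 0,"gripper": 0.95},
  {"dx": 0,"dy": 0,"dz": 1,"rx": 0,"ry": 0,"rz": 0,"gripper": 0.95},
  {"dx": 0,"dy": 0,"dz": 1,"rx": 0,"ry": 0,"rz": 0,"gripper": 0.95},
  {"dx": 0,"dy": 0,"dz": 1,"rx": 0,"ry": 0,"rz": 0,"gripper": 0.95},
  {"dx": 0,"dy": 0,"dz": 1,"rx": 0,"ry": 0,"rz": 0,"gripper": 0.95},
])

```text
t: 26.95
eef_pos: [0.5456, -0.0509, 0.1669]
ee_rot: [3.142, -0.001, 0.0]
force: [-3.2, 0.6, 7.3]
width: 0.0211
gripper_force: 40.0
```

>>> jog_arm([
  {"dx": 0,"dy": 0,"dz": 0,"rx": 0,"ry": 0,"rz": 0,"gripper": 0.95},
  {"dx": 0,"dy": 0,"dz": 0,"rx": 0,"ry": 0,"rz": 0,"gripper": 0.95},
  {"dx": 0,"dy": 0,"dz": 0,"rx": 0,"ry": 0,"rz": 0,"gripper": 0.95},
  {"dx": 0,"dy": 0,"dz": 0,"rx": 0,"ry": 0,"rz": 0,"gripper": 0.95},
  {"dx": 0,"dy": 0,"dz": 0,"rx": 0,"ry": 0,"rz": 0,"gripper": 0.95},
  {"dx": 0,"dy": 0,"dz": 0,"rx": 0,"ry": 0,"rz": 0,"gripper": 0.95},
  {"dx": 0,"dy": 0,"dz": 0,"rx": 0,"ry": 0,"rz": 0,"gripper": 0.95},
  {"dx": 0,"dy": 0,"dz": 0,"rx": 0,"ry": 0,"rz": 0,"gripper": 0.95},
])

```text
t: 27.62
eef_pos: [0.5455, -0.0509, 0.1669]
ee_rot: [3.142, -0.001, 0.0]
force: [-2.1, 0.4, 7.1]
width: 0.0212
gripper_force: 40.0
```

It held about 7 N steadily for over a second. I'll lift straight off slowly.

>>> jog_arm([
  {"dx": 0,"dy": 0,"dz": -0.6,"rx": 0,"ry": 0,"rz": 0,"gripper": 0.95},
  {"dx": 0,"dy": 0,"dz": -1.4,"rx": 0,"ry": 0,"rz": 0,"gripper": 0.95},
  {"dx": 0,"dy": 0,"dz": -2.4,"rx": 0,"ry": 0,"rz": 0,"gripper": 0.95},
  {"dx": 0,"dy": 0,"dz": -3.6,"rx": 0,"ry": 0,"rz": 0,"gripper": 0.95},
  {"dx": 0,"dy": 0,"dz": -5,"rx": 0,"ry": 0,"rz": 0,"gripper": 0.95},
  {"dx": 0,"dy": 0,"dz": -7,"rx": 0,"ry": 0,"rz": 0,"gripper": 0.95},
  {"dx": 0,"dy": 0,"dz": -11,"rx": 0,"ry": 0,"rz": 0,"gripper": 0.95},
  {"dx": 0,"dy": 0,"dz": -17,"rx": 0,"ry": 0,"rz": 0,"gripper": 0.95},
])

```text
t: 28.28
eef_pos: [0.545, -0.0509, 0.183]
ee_rot: [3.141, 0.001, 0.0]
force: [0.2, 0.1, -1.2]
width: 0.0214
gripper_force: 40.0
```

>>> jog_arm([
  {"dx": 0,"dy": 0,"dz": -8,"rx": 0,"ry": 0,"rz": 0,"gripper": 0.95},
  {"dx": 0,"dy": 0,"dz": -16,"rx": 0,"ry": 0,"rz": 0,"gripper": 0.95},
  {"dx": 0,"dy": 0,"dz": -22,"rx": 0,"ry": 0,"rz": 0,"gripper": 0.95},
  {"dx": 0,"dy": 0,"dz": -26,"rx": 0,"ry": 0,"rz": 0,"gripper": 0.95},
  {"dx": 0,"dy": 0,"dz": -28,"rx": 0,"ry": 0,"rz": 0,"gripper": 0.95},
  {"dx": 0,"dy": 0,"dz": -28,"rx": 0,"ry": 0,"rz": 0,"gripper": 0.95},
  {"dx": 0,"dy": 0,"dz": -28,"rx": 0,"ry": 0,"rz": 0,"gripper": 0.95},
  {"dx": 0,"dy": 0,"dz": -28,"rx": 0,"ry": 0,"rz": 0,"gripper": 0.95},
])

```text
t: 28.95
eef_pos: [0.5451, -0.0509, 0.2109]
ee_rot: [3.142, 0.001, 0.0]
force: [-1.2, 0.1, -0.6]
width: 0.0212
gripper_force: 40.0
```

```bash
python3 look.py w11.png .5449 -.0484 .12 .058,.066 .079,.085 .1155,.12; python3 - <<'E'
from h import *
d=grab("wrist"); cv2.imwrite("pics/c1.png",cv2.resize(cv2.cvtColor(d["frame"],4)[100:280,200:450],None,fx=2,fy=2))
E
```

```text
t 28.95 eef [ 0.5451 -0.0509  0.2109] [3.1416e+00 6.0000e-04 1.0000e-04] F [-1.2  0.1 -0.6] w 0.0212 g 40.0
.058,.066 11758 z 0.0621 hull [ 0.5487 -0.0486] 0.0877 enc [ 0.5456 -0.0488] 0.0905 mean [ 0.5804 -0.049 ]
.079,.085 5165 z 0.0822 hull [ 0.5465 -0.0485] 0.0511 enc [ 0.5448 -0.0486] 0.0525 mean [ 0.5608 -0.0485]
.1155,.12 863 z 0.1169 hull [ 0.5452 -0.0486] 0.0264 enc [ 0.545  -0.0485] 0.0269 mean [ 0.5539 -0.0483]
```

View pics/c1.png

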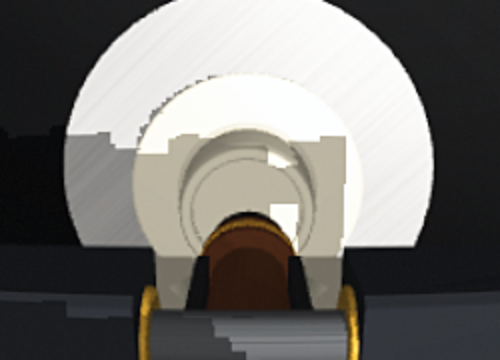

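The crop shows the bowl still seated and concentric, with the foot ring at about (248,195), and the stamp lifted clear of it. The rim is unchanged at z 82.2 mm. I'll carry the stamp back to the pad, a little nearer the pad's middle.

>>> jog_arm([
  {"dx": -7,"dy": -14,"dz": 0,"rx": 0,"ry": 0,"rz": 0,"gripper": 0.95},
  {"dx": -20,"dy": -40,"dz": 0,"rx": 0,"ry": 0,"rz": 0,"gripper": 0.95},
  {"dx": -34,"dy": -70,"dz": 0,"rx": 0,"ry": 0,"rz": 0,"gripper": 0.95},
  {"dx": -49,"dy": -100,"dz": 0,"rx": 0,"ry": 0,"rz": 0,"gripper": 0.95},
  {"dx": -64,"dy": -130,"dz": 0,"rx": 0,"ry": 0,"rz": 0,"gripper": 0.95},
  {"dx": -79,"dy": -160,"dz": 0,"rx": 0,"ry": 0,"rz": 0,"gripper": 0.95},
  {"dx": -94,"dy": -190,"dz": 0,"rx": 0,"ry": 0,"rz": 0,"gripper": 0.95},
  {"dx": -108,"dy": -219,"dz": 0,"rx": 0,"ry": 0,"rz": 0,"gripper": 0.95},
])

```text
t: 29.72
eef_pos: [0.4363, 0.1693, 0.2113]
ee_rot: [-3.141, -0.0, 0.0]
force: [1.2, -1.4, -1.4]
width: 0.0218
gripper_force: 40.0
```

>>> jog_arm([
  {"dx": -13,"dy": -27,"dz": 0,"rx": 0,"ry": 0,"rz": 0,"gripper": 0.95},
  {"dx": -26,"dy": -53,"dz": 0,"rx": 0,"ry": 0,"rz": 0,"gripper": 0.95},
  {"dx": -36,"dy": -75,"dz": 0,"rx": 0,"ry": 0,"rz": 0,"gripper": 0.95},
  {"dx": -43,"dy": -87,"dz": 8,"rx": 0,"ry": 0,"rz": 0,"gripper": 0.95},
  {"dx": -45,"dy": -91,"dz": 25,"rx": 0,"ry": 0,"rz": 0,"gripper": 0.95},
  {"dx": -45,"dy": -91,"dz": 48,"rx": 0,"ry": 0,"rz": 0,"gripper": 0.95},
  {"dx": -45,"dy": -91,"dz": 72,"rx": 0,"ry": 0,"rz": 0,"gripper": 0.95},
  {"dx": -45,"dy": -91,"dz": 92,"rx": 0,"ry": 0,"rz": 0,"gripper": 0.95},
])

```text
t: 30.38
eef_pos: [0.3919, 0.259, 0.1179]
ee_rot: [3.141, 0.0, 0.001]
force: [0.6, 0.1, -1.3]
width: 0.0214
gripper_force: 40.0
```

>>> jog_arm([
  {"dx": 0,"dy": 0,"dz": 12,"rx": 0,"ry": 0,"rz": 0,"gripper": 0.95},
  {"dx": 0,"dy": 0,"dz": 22,"rx": 0,"ry": 0,"rz": 0,"gripper": 0.95},
  {"dx": 0,"dy": 0,"dz": 30,"rx": 0,"ry": 0,"rz": 0,"gripper": 0.95},
  {"dx": 0,"dy": 0,"dz": 36,"rx": 0,"ry": 0,"rz": 0,"gripper": 0.95},
  {"dx": 0,"dy": 0,"dz": 41,"rx": 0,"ry": 0,"rz": 0,"gripper": 0.95},
  {"dx": 0,"dy": 0,"dz": 45,"rx": 0,"ry": 0,"rz": 0,"gripper": 0.95},
  {"dx": 0,"dy": 0,"dz": 47,"rx": 0,"ry": 0,"rz": 0,"gripper": 0.95},
  {"dx": 0,"dy": 0,"dz": 48,"rx": 0,"ry": 0,"rz": 0,"gripper": 0.95},
])

```text
t: 31.05
eef_pos: [0.3924, 0.2591, 0.0712]
ee_rot: [-3.142, -0.0, 0.0]
force: [-0.6, 0.8, -0.7]
width: 0.0214
gripper_force: 40.0
```

>>> jog_arm([
  {"dx": 0,"dy": 0,"dz": 1.5,"rx": 0,"ry": 0,"rz": 0,"gripper": 0.95},
  {"dx": 0,"dy": 0,"dz": 3,"rx": 0,"ry": 0,"rz": 0,"gripper": 0.95},
  {"dx": 0,"dy": 0,"dz": 4.5,"rx": 0,"ry": 0,"rz": 0,"gripper": 0.95},
  {"dx": 0,"dy": 0,"dz": 5.5,"rx": 0,"ry": 0,"rz": 0,"gripper": 0.95},
  {"dx": 0,"dy": 0,"dz": 6.3,"rx": 0,"ry": 0,"rz": 0,"gripper": 0.95},
  {"dx": 0,"dy": 0,"dz": 7,"rx": 0,"ry": 0,"rz": 0,"gripper": 0.95},
  {"dx": 0,"dy": 0,"dz": 7.5,"rx": 0,"ry": 0,"rz": 0,"gripper": 0.95},
  {"dx": 0,"dy": 0,"dz": 7.5,"rx": 0,"ry": 0,"rz": 0,"gripper": 0.95},
])

```text
t: 31.72
eef_pos: [0.3924, 0.2591, 0.0638]
ee_rot: [3.142, -0.0, 0.0]
force: [-0.7, 0.4, 0.8]
width: 0.0215
gripper_force: 40.0
```

>>> jog_arm([
  {"dx": 0,"dy": 0,"dz": 0.3,"rx": 0,"ry": 0,"rz": 0,"gripper": 0.95},
  {"dx": 0,"dy": 0,"dz": 0.3,"rx": 0,"ry": 0,"rz": 0,"gripper": 0.95},
  {"dx": 0,"dy": 0,"dz": 0.3,"rx": 0,"ry": 0,"rz": 0,"gripper": 0.73},
  {"dx": 0,"dy": 0,"dz": 0.3,"rx": 0,"ry": 0,"rz": 0,"gripper": 0.68},
  {"dx": 0,"dy": 0,"dz": 0.3,"rx": 0,"ry": 0,"rz": 0,"gripper": 0.5},
  {"dx": 0,"dy": 0,"dz": 0.3,"rx": 0,"ry": 0,"rz": 0,"gripper": 0.3},
  {"dx": 0,"dy": 0,"dz": 0.3,"rx": 0,"ry": 0,"rz": 0,"gripper": 0.1},
  {"dx": 0,"dy": 0,"dz": 0.3,"rx": 0,"ry": 0,"rz": 0,"gripper": 0},
])

```text
t: 32.38
eef_pos: [0.3924, 0.2591, 0.0635]
ee_rot: [3.142, -0.0, 0.0]
force: [0.3, -0.2, -0.4]
width: 0.0494
gripper_force: 0.0
```

>>> jog_arm([
  {"dx": 0,"dy": 0,"dz": 0,"rx": 0,"ry": 0,"rz": 0,"gripper": 0},
  {"dx": 0,"dy": 0,"dz": -5,"rx": 0,"ry": 0,"rz": 0,"gripper": 0},
  {"dx": 0,"dy": 0,"dz": -20,"rx": 0,"ry": 0,"rz": 0,"gripper": 0},
  {"dx": 0,"dy": 0,"dz": -45,"rx": 0,"ry": 0,"rz": 0,"gripper": 0},
  {"dx": 0,"dy": 0,"dz": -75,"rx": 0,"ry": 0,"rz": 0,"gripper": 0},
  {"dx": 0,"dy": 0,"dz": -105,"rx": 0,"ry": 0,"rz": 0,"gripper": 0},
  {"dx": 0,"dy": 0,"dz": -130,"rx": 0,"ry": 0,"rz": 0,"gripper": 0},
  {"dx": 0,"dy": 0,"dz": -140,"rx": 0,"ry": 0,"rz": 0,"gripper": 0},
])

```text
t: 33.05
eef_pos: [0.3935, 0.2601, 0.2077]
ee_rot: [-3.137, -0.004, 0.001]
force: [0.5, 0.3, 0.4]
width: 0.0874
gripper_force: 0.0
```

```bash
python3 look.py w12.png .392 .261 .09 .0065,.012 .030,.034 .088,.092 .0925,.098; python3 - <<'E'
from h import *
P0=cloud(np.load("top0.npz")); P1=cloud(grab("top"))
for k,xy,z in(("bowl",(.545,-.05),.11),("vase",(.6,.48),.12),("jar",(.497,.428),.05),("cup",(.61,-.492),.07),("brick",(.5,-.43),.02),("wide",(.585,-.254),.035),("brush",(.778,-.004),.006),("loop",(.37,-.46),.006)):
    print(k,*[np.round(q.mean(0),4) for q in(band(P0,xy,.06,z,.3),band(P1,xy,.06,z,.3)) if len(q)])
E
```

```text
t 33.05 eef [0.3935 0.2601 0.2077] [-3.1374e+00 -3.8000e-03  8.0000e-04] F [0.5 0.3 0.4] w 0.0874 g 0.0
.0065,.012 5455 z 0.0082 hull [0.3911 0.2544] 0.0596 enc [0.3904 0.2535] 0.064 mean [0.3943 0.2523]
.030,.034 121 z 0.0326 hull [0.393  0.2609] 0.0145 enc [0.3929 0.2611] 0.0151 mean [0.4002 0.2615]
.088,.092 228 z 0.0897 hull [0.3924 0.261 ] 0.0121 enc [0.3923 0.2611] 0.0126 mean [0.3948 0.2609]
.0925,.098 344 z 0.0936 hull [0.3924 0.2606] 0.0093 enc [0.3925 0.2606] 0.0099 mean [0.3924 0.2609]
bowl [ 0.5428 -0.048   0.1153]
vase [0.6042 0.4816 0.1251] [0.6033 0.4821 0.1253]
jar [0.4967 0.4272 0.0554]
cup [ 0.6115 -0.4927  0.0816] [ 0.6117 -0.4937  0.0804]
brick [ 0.499  -0.432   0.0255] [ 0.4993 -0.4322  0.0256]
wide [ 0.5833 -0.2535  0.0426] [ 0.5836 -0.2533  0.0427]
brush [ 0.7812 -0.0026  0.0083] [ 0.7763 -0.0037  0.0083]
loop [ 0.3709 -0.47    0.0098] [ 0.3712 -0.4618  0.0094]
```

The stamp stands upright on the pad about 8 mm from its middle, and the bystanders are where they were. The arm hides the jar in the top view, but nothing went near it. I'll let things settle and hand in.

>>> jog_arm([
  {"dx": 0,"dy": 0,"dz": 0,"rx": 0,"ry": 0,"rz": 0,"gripper": 0},
  {"dx": 0,"dy": 0,"dz": 0,"rx": 0,"ry": 0,"rz": 0,"gripper": 0},
  {"dx": 0,"dy": 0,"dz": 0,"rx": 0,"ry": 0,"rz": 0,"gripper": 0},
  {"dx": 0,"dy": 0,"dz": 0,"rx": 0,"ry": 0,"rz": 0,"gripper": 0},
  {"dx": 0,"dy": 0,"dz": 0,"rx": 0,"ry": 0,"rz": 0,"gripper": 0},
  {"dx": 0,"dy": 0,"dz": 0,"rx": 0,"ry": 0,"rz": 0,"gripper": 0},
  {"dx": 0,"dy": 0,"dz": 0,"rx": 0,"ry": 0,"rz": 0,"gripper": 0},
  {"dx": 0,"dy": 0,"dz": 0,"rx": 0,"ry": 0,"rz": 0,"gripper": 0},
])

```text
t: 33.82
eef_pos: [0.3923, 0.2591, 0.2033]
ee_rot: [3.141, 0.0, 0.0]
force: [0.2, -0.2, -0.1]
width: 0.0879
gripper_force: 0.0
```

```bash
python3 -c "
from h import *; state(); print(arm.job_done())"
```

```text
t 33.82 eef [0.3923 0.2591 0.2033] [3.1413e+00 2.0000e-04 2.0000e-04] F [ 0.2 -0.2 -0.1] w 0.0879 g 0.0
the job is handed in; nothing more can be done
None
```

I handed the job in at 33.8 s, with no verdict returned: the chum and bowl measured seated and level, the mark was pressed at about 7 N for over a second, and the stamp is back upright on its pad.

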